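# Flip the hex key and tighten the mould press

### The job

The big L-shaped hex key stands in the sloping wooden block, long arm down. Take it out, flip it over so that its short arm goes fully down into the socket of the clamp screw on the plaster-mould press, and use the long arm as the lever to turn the stiff screw clockwise (seen from above) until it comes up hard against its stop. Leave the key sitting upright in the screw and let go of it, without disturbing the tall jar, the bowl, the paddle and the small hex key around it.

Things in the scene. Friction and masses are not known exactly. Their poses are not given: they have to be found in the camera images.
- key_grip (a point): Big dark-steel L-shaped hex key, 17 mm across flats, 0.45 kg, loose. Point on the long arm's centre line, 63 mm from the elbow, near the centre of mass. Axes: +x along the long arm, elbow to free end; -z along the short arm, elbow to free end; y square to the L. Two flats of each arm face +y and -y. Held upright with the short arm down, z is up. The long arm ends 168 mm from the elbow point.
- key_elbow (a point): Where the centre lines of the big key's two arms meet; axes as key_grip. At the start the elbow is uppermost: the long arm slopes down into the block, steeply (65 degrees) and towards the robot, its last 65 mm in the hole; the short arm points away from the robot, 25 degrees below level. Pull the key out along its long arm.
- key_foot (a point): Centre of the end face of the big key's short arm, 72 mm from the elbow; axes as key_grip.
- socket_mouth (a point): Centre of the mouth of the clamp screw's hex socket (18.2 mm across flats, 24 mm deep, 3 mm countersink), level with the top of the round steel head: 38 mm wide, 30 high, top 96 mm above the table. z up; the frame turns with the screw. The upright key enters when its x axis is at a multiple of 60 degrees from this x axis (8 degrees of play). Seated, its long arm lies 48 mm above the head.
- socket_floor (a point): Centre of the floor of the socket, 24 mm below socket_mouth; the key's foot rests here when it is fully in. Left alone there, the key stays in, its long arm drooping a few degrees. Axes as socket_mouth.
- screw (a joint): Turn of the clamp screw, rad; grows clockwise seen from above. 2.2 is its hard stop (fully tight); it starts at 1.05 to 1.40. Stiff: about 0.7 N m of friction, so it stays where it is left. About 5 N pushed sideways 135 mm out on the long arm turns it.
- press: Plaster-mould press, fixed: grey base 250 x 130 x 12 mm, white mould, steel cross bar (top 66 mm high) with the clamp screw at its centre. Origin on the table under the screw's axis; x along the base's long side, z up. Two posts, 12 mm in diameter, at x = +105 and -105 mm (y = 0) rise 159 mm above the table: the seated key's long arm cannot pass them, so it swings on one side (+y or -y) only.
- block: Wooden tool block, fixed: base 120 x 85 x 14 mm with a sloping holder that leans 25 degrees from vertical towards its +x, away from the robot; its mouth is about 72 to 90 mm above the table. Origin at the underside's centre, z up. The hole is 65 mm deep along its slope and 21.5 x 18.6 mm wide.
- jar: Tall reddish clay jar, 205 mm high, 66 mm in diameter, loose; origin at its underside's centre. It stands close beside the press, on one of its long sides, in the way of the key's long arm on that side; leave it there.
- dish: Low dark clay bowl, 68 mm in diameter, 30 mm high, loose; origin at its underside's centre. It stands on the other side of the press, lower than the key passes.
- paddle: Flat dark wooden paddle lying on the table, 170 x 38 x 10 mm, loose; origin at its underside's centre.
- smallkey: Small hex key, 8 mm across flats, arms 96 and 38 mm, lying flat on the table; loose, not the one to use; origin on its underside.
There are look-alikes about, which are no part of the job. What is shaped like the part that bears key_grip but turquoise or yellow is not meant.

How it is judged:
On the way, in this order (a step that is already met when the one before it is completed fails the run):
1. the key's short arm is fully down in the screw's socket, before the screw has been turned (distance between key_foot and socket_floor below 0.008 m and horizontal distance between key_foot and key_elbow below 0.015 m and value of joint screw below 1.7 rad), for 0.2 s.
2. the screw has been turned clockwise to its stop, the short arm still in it (distance between key_foot and socket_floor below 0.008 m and horizontal distance between key_foot and key_elbow below 0.015 m and value of joint screw above 2.08 rad), for 0.2 s.
At the end, for the whole second after the job is handed in: The screw is at its stop (joint over 2.08 of 2.2 rad), the key sits in it by its short arm (foot within 8 mm of the socket floor, foot and elbow within 15 mm of one vertical line), released and at rest (all of step 2 and linear speed of key below 0.02 m/s); the robot touches nothing.
It fails at once if the screw is turned without the key's short arm in its socket (value of joint screw above 1.7 rad and distance between key_foot and socket_floor above 0.02 m).
It fails at once if the tall jar, the bowl, the paddle or the small hex key is disturbed (moved over 30 mm) (distance of any of jar, dish, paddle, smallkey from where it was at the start of the episode above 0.03 m).
It also fails if it takes over 58 s, if anything falls off the work surface, if the arm or the gripper's body presses on something with over 40 N, if the wrist force passes 120 N, or if a joint passes its speed limit or range.

### The arm

A 6-joint arm with a two-finger parallel gripper is mounted at the origin on the work surface. World frame = base frame: x ahead of the robot, y to its left, z up, the work surface at z = 0. Lengths are in m, angles in rad, forces in N, time in s.
With the tool pointing down it reaches from about 0.325 to 0.75 m from the base axis. Payload 7.6 kg.
Tool frame: the origin (TCP) lies at the very end of the fingers, on their centre line; the grasp point (between the pads) lies 19 mm behind it (arm.tcp_to_grasp is the distance from the TCP to the grasp point, in m); z points along the fingers, x is the direction in which the jaws open and shut, and the axes are right-handed (so a half turn about z gives the same grasp; the last joint's range is limited). The gripper opens to 85 mm and grips with 20 to 120 N. Pads are 22 mm wide; open, the fingers measure 114 mm over their backs; the gripper's body (76 mm by 85 mm) begins 54 mm behind the grasp point. The pads swing forward as they close: fully open they stand 13 mm farther back than shut.
Start: joints at [1.195, 0.052, 1.401, -0, 1.689, -0.07], TCP at [0.158, 0.501, 0.231] pointing down, gripper open.
Joint ranges: [-2.9, 2.9], [-0.91, 2.17], [0.12, 2.37], [-1.06, 4.2], [0.26, 2.73], [-2.93, 2.93]. Speed limits (rad/s): [2.57, 2.57, 3.01, 3.14, 3.14, 3.14].

### API

Orientations are given as a 3x3 rotation matrix whose columns are the frame's x, y, z axes.
In Python, from plant import arm, eyes gives the robot as it stands.
- The arm moves only by the tool send_rows, never from a script. Its argument "steps" is a list of rows, each a list of 2 entries, a list of its own where there are three numbers: the shift along the tool's x, y, z each as a share of 30 mm, from -1 to 1, then the turn, a rotation vector about the tool's x, y, z each as a share of 4 degrees, from -1 to 1. In form: [[[tx, ty, tz], [ax, ay, az]], ...]. A call has exactly 5 rows; each row shifts and turns the pose as measured when the row begins, along the tool's axes as they then stand; what a row does not reach is not made up. A row lasts 1/12 s, in which the tool goes at most 41.7 mm and 7.16 degrees, less where a joint would pass 70% of its speed; a pose out of reach is approached as far as the arm can. A call with a number of a shift or a turn outside -1 to 1 is refused whole. A call with a gripper value outside its range is refused whole. "hand" is the gripper command: -1 is fully open, 1 is shut, values between are in proportion, set as the call begins (left out, the last holds). The fingers move at their own pace and stop on an object; "force" is the grip in N (left out, the last holds). Time passes only in rows, so rows that do not move let the fingers close, or fill a call up. It gives the time, the measured TCP pose, the force and the opening at its end, in the units of the state.
- arm.read_state(): the state, without advancing time (a new reading comes with each control period).
- eyes.grab_frame(name): name is "side" or "top" or "wrist"; returns (picture, depth): 420x560x3 uint8, red, green, blue; 420x560 float32, m along the optical axis (not along the pixel's ray), 0 where there is no reading.
- eyes.camera_model(name): a dict with "fx", "fy", "cx", "cy" (pixels), "camera_from_world" (4x4, takes a point from world to camera coordinates). Camera axes: x right, y down, z forward; pixel columns grow to the right and rows downward; lengths in m; the calibration is good to about 2 mm. A picture is of the moment at which its call begins: read the wrist's pose just before it. camera_model takes no time and is no camera call; for the wrist camera it gives the pose at the moment of the call.
- arm.close_job(): hands the job in, once; it reports no verdict.
Trained networks look in the newest picture that a camera, given by its name, has taken for a name from the list of things; names that differ only in an ending like _2 or _b are one class to them, and where a whole thing is asked for, a point or a joint stands for the part that bears it (a point fixed in the world has none). Each returns a list of dicts, best first, with "p" (0 to 1); they miss things now and then, are a little off and sometimes report something else, mostly with a low value. They report only what shows in the picture. A call takes as long as a camera call. They do not tell look-alikes from the thing itself.
- eyes.recognise(camera, name): "extent" ([left, top, width, height] in pixels, round what is visible of it).
- eyes.silhouettes(camera, name): "pixels" (420x560 bool, what is visible of it) and "extent" ([left, top, width, height] in pixels, round what is visible of it).
- eyes.landmark_of(camera, name): "pixel" ([column, row] in pixels: a listed point, or the origin of a listed thing).
The state is a dict: "time_s": time; "joint_positions": joint angles; "qvel": joint speeds; "tau": joint torques, N m; "eef_pos": TCP position; "tool_rot": TCP orientation; "force": force on the tool from outside, world axes, zero at the start; "moment": the same for the moment, N m; "gripper_width": finger opening in m.
Only numpy, scipy, OpenCV 4.12 (cv2) and the standard library are available. Lean on these libraries where they do the work, as an engineer would, in place of code of your own. Each camera call takes 0.05 s, during which the arm holds its last target.

## Working session

There is one attempt and no reset: what is moved stays moved. The work goes in short steps, Python scripts to look and compute and a tool call to move; the robot and the scene stay as the last step left them, time stands still between calls to the robot, and variables do not carry over. Pictures are saved under pics/ and viewed, and the job is handed in when it is done.

Besides the shell and the picture viewer there is one more tool, called after "Request:" as name([rows], argument=value, ...), one row to a line, values as JSON. send_rows: Moves the arm, as the interface text tells. Its arguments: {"type":"object","properties":{"steps":{"type":"array"},"hand":{"type":"number"},"force":{"type":"number"}},"required":["steps"]}

```bash
ls -la; mkdir -p pics; python3 - <<'E'
from plant import arm, eyes
import cv2, numpy as np
np.set_printoptions(precision=4,suppress=True)
for n in ['side','top','wrist']:
    p,d=eyes.grab_frame(n); cv2.imwrite(f'pics/{n}0.png',p[:,:,::-1]); np.save(f'pics/{n}0d.npy',d)
    m=eyes.camera_model(n); print(n,m['fx'],m['fy'],m['cx'],m['cy']); print(np.array(m['camera_from_world']))
s=arm.read_state()
for k,v in s.items(): print(k,v)
E
```

```text
total 12
drwxr-xr-x  3 agent agent 4096 Dec  7 06:14 .
drwxr-xr-x 23 root  root  4096 Dec  7 06:14 ..
drwxr-xr-x  2 agent agent 4096 Dec  7 06:14 pics
side 479.27864610794046 479.27864610794046 271.78130197197055 203.22679238946588
[[ 0.8638 -0.5038  0.0013 -0.3842]
 [-0.2956 -0.5089 -0.8085  0.2914]
 [ 0.4079  0.698  -0.5885  1.125 ]
 [ 0.      0.      0.      1.    ]]
top 408.1820162128586 408.1820162128586 283.52680641225777 214.8524454648155
[[-0.0197 -0.9998 -0.0052  0.0856]
 [-0.9915  0.0202 -0.1287  0.5012]
 [ 0.1287  0.0027 -0.9917  1.0644]
 [ 0.      0.      0.      1.    ]]
wrist 316.67494473756585 316.67494473756585 278.627611500206 205.3964890866348
[[ 0.3016  0.9534 -0.0015 -0.5247]
 [ 0.903  -0.2852  0.3212 -0.0422]
 [ 0.3058 -0.0983 -0.947   0.3823]
 [ 0.      0.      0.      1.    ]]
time_s 0.15
joint_positions [ 1.1947  0.0527  1.4014  0.      1.6886 -0.0703]
qvel [ 0.0006 -0.0027 -0.0033 -0.001  -0.0006 -0.0015]
tau [  0.0012 -38.1953 -36.0423  -0.       0.0047  -0.    ]
eef_pos [0.158  0.5005 0.2307]
tool_rot [[ 0.3011  0.9536 -0.0004]
 [ 0.9536 -0.3011 -0.0011]
 [-0.0011 -0.0001 -1.    ]]
force [0.4862 0.2297 0.727 ]
moment [-0.0219 -0.0179  0.0091]
gripper_width 0.08579015430253296
```

View pics/side0.png

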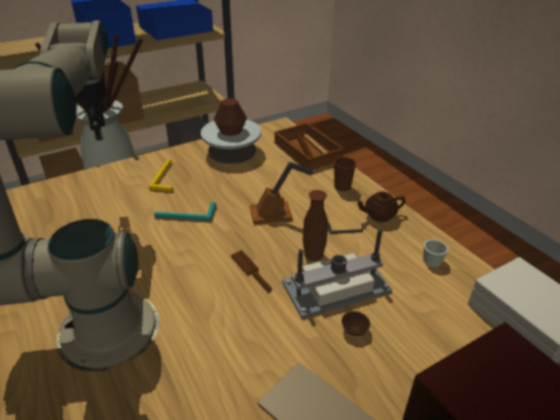

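View pics/top0.png

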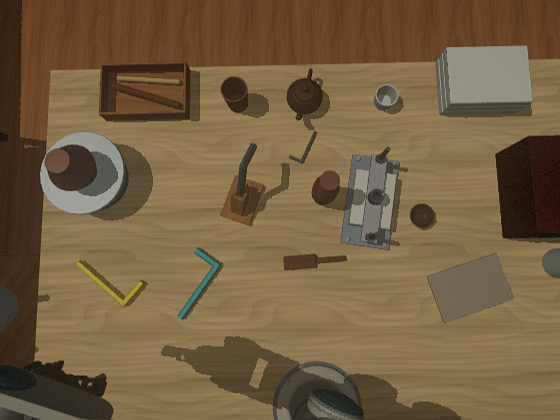

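View pics/wrist0.png

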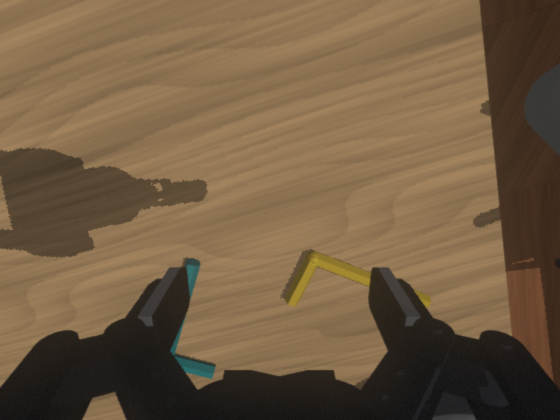

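```bash
cat > h.py <<'E'
from plant import arm, eyes
import cv2, numpy as np
np.set_printoptions(precision=4,suppress=True)
def w(n,px,depth,m=None):
    m=m or eyes.camera_model(n); T=np.linalg.inv(np.array(m['camera_from_world']))
    p=np.array([(px[0]-m['cx'])/m['fx']*depth,(px[1]-m['cy'])/m['fy']*depth,depth,1]); return (T@p)[:3]
def ray(n,px,m=None):
    m=m or eyes.camera_model(n); T=np.linalg.inv(np.array(m['camera_from_world']))
    d=T[:3,:3]@np.array([(px[0]-m['cx'])/m['fx'],(px[1]-m['cy'])/m['fy'],1]); return T[:3,3],d
def onz(n,px,z,m=None):
    o,d=ray(n,px,m); return o+d*(z-o[2])/d[2]
def tri(obs):
    A=np.zeros((3,3));b=np.zeros(3)
    for n,px in obs:
        o,d=ray(n,px); d=d/np.linalg.norm(d); P=np.eye(3)-np.outer(d,d); A+=P;b+=P@o
    x=np.linalg.solve(A,b)
    res=[np.linalg.norm((np.eye(3)-np.outer(d/np.linalg.norm(d),d/np.linalg.norm(d)))@(x-o)) for o,d in [ray(n,px) for n,px in obs]]
    return x,res
def proj(n,p,m=None):
    m=m or eyes.camera_model(n); c=np.array(m['camera_from_world'])@np.r_[p,1]
    return np.array([m['fx']*c[0]/c[2]+m['cx'],m['fy']*c[1]/c[2]+m['cy']]),c[2]
def cloud(n,d,m=None):
    m=m or eyes.camera_model(n); T=np.linalg.inv(np.array(m['camera_from_world']))
    v,u=np.indices(d.shape); P=np.stack([(u-m['cx'])/m['fx']*d,(v-m['cy'])/m['fy']*d,d,np.ones_like(d)],-1)
    return (P@T.T)[...,:3]
E
python3 - <<'E'
from h import *
for n in ['side','top']:
    for k in ['key_grip','key_elbow','key_foot','socket_mouth','press','block','jar','dish','paddle','smallkey']:
        print(n,k,[(np.round(r['pixel'],1).tolist(),round(r['p'],2)) for r in eyes.landmark_of(n,k)][:4])
print(arm.read_state()['time_s'])
E
```

```text
side key_grip [([280.1, 182.6], 0.76), ([185.5, 217.2], 0.63), ([159.3, 178.1], 0.57), ([311.0, 256.6], 0.47)]
side key_elbow [([209.7, 218.3], 0.86), ([153.1, 188.3], 0.8), ([291.7, 166.6], 0.76)]
side key_foot [([311.1, 172.4], 0.86), ([279.4, 180.6], 0.68), ([212.1, 205.9], 0.61), ([174.7, 187.8], 0.5)]
side socket_mouth [([341.2, 260.5], 0.84)]
side press [([336.2, 285.7], 0.97)]
side block [([270.0, 215.4], 0.88)]
side jar [([314.5, 255.7], 0.96)]
side dish [([354.3, 329.0], 0.83)]
side paddle [([252.6, 274.4], 0.73)]
side smallkey [([345.7, 232.3], 0.55)]
top key_grip [([107.6, 285.9], 0.96), ([243.7, 182.0], 0.94), ([204.5, 282.6], 0.93)]
top key_elbow [([213.6, 264.0], 0.8), ([241.6, 166.2], 0.78), ([123.1, 302.9], 0.64)]
top key_foot [([195.2, 250.6], 0.9), ([140.4, 282.9], 0.63), ([253.0, 144.8], 0.61)]
top socket_mouth [([373.5, 194.3], 0.57)]
top press []
top block [([243.3, 200.1], 0.74)]
top jar [([321.3, 198.8], 0.64)]
top dish [([241.0, 200.1], 0.6), ([240.4, 164.9], 0.36)]
top paddle [([316.0, 258.5], 0.79)]
top smallkey [([311.4, 145.8], 0.47)]
1.15
```

The candidates for the key in the top view are:
- Dark key in the block, at about (243,170)
- Turquoise key lying at about (205,283)
- Yellow key lying at about (107,286)

The dark one standing in the wooden block fits the description. I'll confirm it in a crop and measure it.

```bash
python3 - <<'E'
from h import *
for a,b,k in [((280.1,182.6),(243.7,182),'grip'),((291.7,166.6),(241.6,166.2),'elbow'),((311.1,172.4),(253,144.8),'foot'),((341.2,260.5),(373.5,194.3),'mouth'),((270,215.4),(243.3,200.1),'block'),((314.5,255.7),(321.3,198.8),'jar')]:
    print(k,*tri([('side',a),('top',b)]))
for n,z in [('top',0),('side',0)]:
    pass
print('paddle',onz('side',(252.6,274.4),0),onz('top',(316,258.5),0))
print('dish',onz('side',(354.3,329),0))
print('press',onz('side',(336.2,285.7),0)); print('smallkey',onz('side',(345.7,232.3),0),onz('top',(311.4,145.8),0))
p=cv2.imread('pics/top0.png'); q=cv2.imread('pics/side0.png')
a=cv2.resize(p[130:255,205:445],None,fx=3.3,fy=3.3,interpolation=cv2.INTER_CUBIC); cv2.imwrite('pics/c1.png',a)
a=cv2.resize(q[150:350,230:400],None,fx=3,fy=3,interpolation=cv2.INTER_CUBIC); cv2.imwrite('pics/c2.png',a)
# clouds
d=np.load('pics/top0d.npy'); C=cloud('top',d)
for (u,v) in [(248,160),(252,150),(245,165),(241,180),(239,195),(240,205),(376,196),(376,200),(370,240),(383,152)]: print((u,v),C[v,u])
E
```

```text
grip [0.576  0.1742 0.1157] [np.float64(0.0012834332546166304), np.float64(0.0012834332546166904)]
elbow [0.6091 0.1727 0.1606] [np.float64(0.0029404342912878), np.float64(0.0029404342912878836)]
foot [0.666  0.1479 0.1369] [np.float64(0.0004089181558837654), np.float64(0.0004089181558836998)]
mouth [ 0.5476 -0.1589  0.0837] [np.float64(0.0031437020066225406), np.float64(0.0031437020066224946)]
block [ 0.55    0.188  -0.0053] [np.float64(0.0017469932229800533), np.float64(0.0017469932229798595)]
jar [ 0.5558 -0.0333 -0.0033] [np.float64(0.005925831631213872), np.float64(0.0059258316312138975)]
paddle [ 0.3766 -0.0161  0.    ] [ 0.3851 -0.0106  0.    ]
dish [ 0.4966 -0.2945  0.    ]
press [ 0.5433 -0.1604  0.    ]
smallkey [0.6964 0.0001 0.    ] [ 0.7024 -0.0071  0.    ]
(248, 160) [0.6186 0.1574 0.1711]
(252, 150) [0.6476 0.1489 0.1554]
(245, 165) [0.6048 0.164  0.1777]
(241, 180) [0.5784 0.1784 0.134 ]
(239, 195) [0.5507 0.1896 0.0805]
(240, 205) [0.5269 0.1888 0.0652]
(376, 196) [ 0.5414 -0.1651  0.0766]
(376, 200) [ 0.5282 -0.1607  0.0935]
(370, 240) [ 0.4279 -0.1447  0.0743]
(383, 152) [ 0.6415 -0.1744  0.1354]
```

View pics/c1.png

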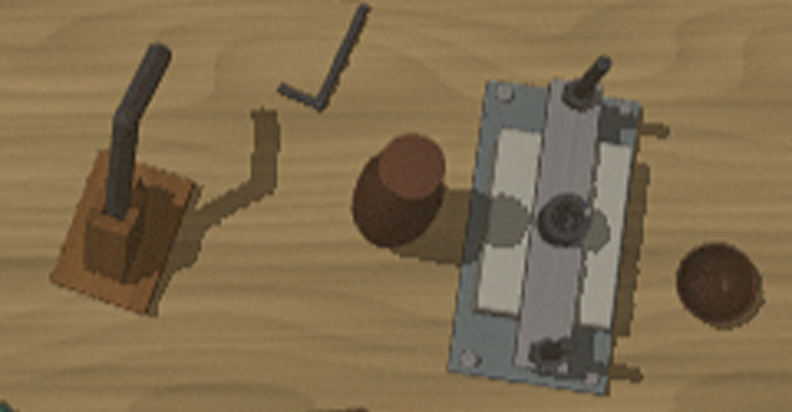

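View pics/c2.png

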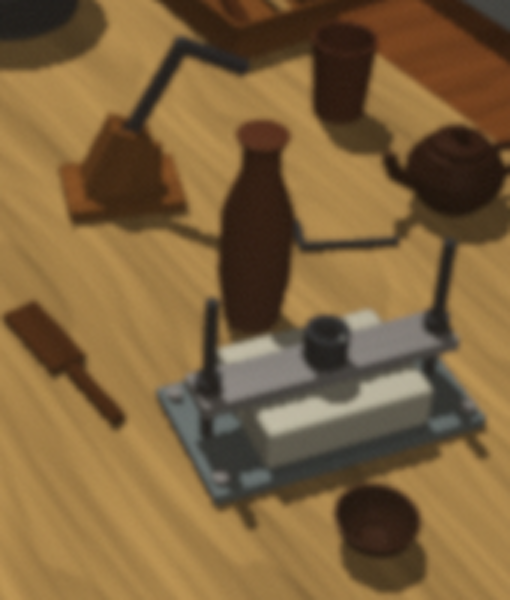

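Crop shows the dark, grey-black L key standing in the brown block. Its elbow is at about (240,166) in the top view and (291,167) in the side view, so it is the key that is meant. The press sits at about (375,200), with the jar on its +y side and the bowl on its -y side. Next I'll set up a planner and get the camera mount.

```bash
cat >> h.py <<'E'
from scipy.spatial.transform import Rotation as R
def plan(pos,rot=None,n=None,tmax=0.95,rmax=0.95,show=True,dig=2,start=None):
    s=start or arm.read_state(); p0=np.array(s['eef_pos']);R0=np.array(s['tool_rot']); pos=np.array(pos,float)
    rot=R0 if rot is None else np.array(rot)
    rv=R.from_matrix(R0.T@rot).as_rotvec()
    if n is None:
        n=int(np.ceil(max(np.linalg.norm(pos-p0)/.03/tmax,np.linalg.norm(rv)/np.radians(4)/rmax,1))); n=-(-n//5)*5
    st=R.from_rotvec(rv/n)
    dR=rv/n/np.radians(4); out=[]; Rc=R0
    for i in range(n):
        t=Rc.T@((pos-p0)/n)/.03; out.append([[round(float(x),dig) for x in t],[round(float(x),dig) for x in dR]]); Rc=Rc@st.as_matrix()
    if show:
        for i in range(0,n,5): print(str(out[i:i+5]).replace(' ',''))
    return out
def st():
    s=arm.read_state(); print(round(s['time_s'],2),np.array(s['eef_pos']),'F',np.array(s['force']),'w',round(s['gripper_width'],4),'q',np.array(s['joint_positions'])); print(np.array(s['tool_rot'])); return s
def caminT():
    s=arm.read_state(); Tw=np.eye(4);Tw[:3,:3]=s['tool_rot'];Tw[:3,3]=s['eef_pos']
    return np.linalg.inv(Tw)@np.linalg.inv(np.array(eyes.camera_model('wrist')['camera_from_world']))
def rotz(az,x=True):
    # tool down with tool x at azimuth az(deg)
    a=np.radians(az); xx=np.array([np.cos(a),np.sin(a),0]); z=np.array([0,0,-1.]); return np.stack([xx,np.cross(z,xx),z],1)
E
python3 - <<'E'
from h import *
T=caminT(); print(T)
# press yaw from posts
d=np.load('pics/top0d.npy');C=cloud('top',d)
for z in (.14,.16):pass
m=(C[...,2]>.125)&(C[...,2]<.175)&(C[...,1]<-.1)&(C[...,1]>-.25)&(C[...,0]<.7)&(C[...,0]>.4)
vs,us=np.nonzero(m)
for lo,hi in [(.4,.54),(.54,.7)]:
    P=C[m]; P=P[(P[:,0]>lo)&(P[:,0]<hi)]; print(len(P),P.mean(0),P.max(0),P.min(0))
# head top
m=(C[...,2]>.088)&(C[...,2]<.105)&(C[...,1]<-.13)&(C[...,1]>-.19)&(C[...,0]<.58)&(C[...,0]>.5)
P=C[m];print(len(P),P.mean(0),P.max(0),P.min(0))
E
```

```text
[[ 1.     -0.0004 -0.0006  0.0004]
 [ 0.0006  0.947   0.3213 -0.0825]
 [ 0.0004 -0.3213  0.947  -0.1441]
 [ 0.      0.      0.      1.    ]]
34 [ 0.4364 -0.1427  0.1506] [ 0.4413 -0.1387  0.1603] [ 0.4315 -0.1493  0.1256]
40 [ 0.642  -0.1783  0.1483] [ 0.6479 -0.1744  0.1632] [ 0.6374 -0.1843  0.1258]
142 [ 0.5402 -0.1622  0.0945] [ 0.5589 -0.1436  0.1001] [ 0.5223 -0.1814  0.0884]
```

```bash
python3 - <<'E'
from h import *
T=caminT(); Rt=rotz(74); M=np.array([.540,-.161,.096])
ax=Rt@T[:3,2]; 
for D in (.23,):
    tcp=M-D*ax-Rt@T[:3,3]; print(tcp)
    up=tcp+[0,0,.10]
    plan(up,Rt)
E
```

```text
[ 0.5482 -0.1636  0.1697]
[[[-0.57,0.64,-0.04],[0.0,-0.0,-0.01]],[[-0.57,0.64,-0.04],[0.0,-0.0,-0.01]],[[-0.57,0.63,-0.04],[0.0,-0.0,-0.01]],[[-0.57,0.63,-0.04],[0.0,-0.0,-0.01]],[[-0.58,0.63,-0.04],[0.0,-0.0,-0.01]]]
[[[-0.58,0.63,-0.04],[0.0,-0.0,-0.01]],[[-0.58,0.63,-0.04],[0.0,-0.0,-0.01]],[[-0.58,0.63,-0.04],[0.0,-0.0,-0.01]],[[-0.58,0.63,-0.04],[0.0,-0.0,-0.01]],[[-0.58,0.63,-0.04],[0.0,-0.0,-0.01]]]
[[[-0.58,0.63,-0.04],[0.0,-0.0,-0.01]],[[-0.58,0.63,-0.04],[0.0,-0.0,-0.01]],[[-0.58,0.63,-0.04],[0.0,-0.0,-0.01]],[[-0.58,0.63,-0.04],[0.0,-0.0,-0.01]],[[-0.58,0.63,-0.04],[0.0,-0.0,-0.01]]]
[[[-0.58,0.63,-0.04],[0.0,-0.0,-0.01]],[[-0.58,0.63,-0.04],[0.0,-0.0,-0.01]],[[-0.58,0.63,-0.04],[0.0,-0.0,-0.01]],[[-0.58,0.63,-0.04],[0.0,-0.0,-0.01]],[[-0.58,0.63,-0.04],[0.0,-0.0,-0.01]]]
[[[-0.58,0.63,-0.04],[0.0,-0.0,-0.01]],[[-0.59,0.62,-0.04],[0.0,-0.0,-0.01]],[[-0.59,0.62,-0.04],[0.0,-0.0,-0.01]],[[-0.59,0.62,-0.04],[0.0,-0.0,-0.01]],[[-0.59,0.62,-0.04],[0.0,-0.0,-0.01]]]
[[[-0.59,0.62,-0.04],[0.0,-0.0,-0.01]],[[-0.59,0.62,-0.04],[0.0,-0.0,-0.01]],[[-0.59,0.62,-0.04],[0.0,-0.0,-0.01]],[[-0.59,0.62,-0.04],[0.0,-0.0,-0.01]],[[-0.59,0.62,-0.04],[0.0,-0.0,-0.01]]]
```

Request:
send_rows([
  [[-0.6,0.65,-0.1],[0,0,0]],
  [[-0.6,0.65,-0.1],[0,0,0]],
  [[-0.6,0.65,-0.1],[0,0,0]],
  [[-0.6,0.65,-0.1],[0,0,0]],
  [[-0.6,0.65,-0.1],[0,0,0]],
], hand=-1)

```text
time_s: 1.57
eef_pos: [0.2235, 0.3839, 0.2447]
tool_rot: [[0.294, 0.956, -0.002], [0.956, -0.294, -0.002], [-0.003, -0.001, -1.0]]
force: [0.3, -0.2, 0.1]
gripper_width: 0.0857
```

Request:
send_rows([
  [[-0.6,0.65,-0.1],[0,0,0]],
  [[-0.6,0.65,-0.1],[0,0,0]],
  [[-0.6,0.65,-0.1],[0,0,0]],
  [[-0.6,0.65,-0.1],[0,0,0]],
  [[-0.6,0.65,-0.1],[0,0,0]],
])

```text
time_s: 1.98
eef_pos: [0.2922, 0.2633, 0.261]
tool_rot: [[0.293, 0.956, -0.001], [0.956, -0.293, -0.001], [-0.001, -0.0, -1.0]]
force: [-0.3, -0.1, -0.1]
gripper_width: 0.0856
```

Request:
send_rows([
  [[-0.6,0.65,-0.1],[0,0,0]],
  [[-0.6,0.65,-0.1],[0,0,0]],
  [[-0.6,0.65,-0.1],[0,0,0]],
  [[-0.6,0.65,-0.1],[0,0,0]],
  [[-0.6,0.65,-0.1],[0,0,0]],
])

```text
time_s: 2.4
eef_pos: [0.3611, 0.1425, 0.2779]
tool_rot: [[0.292, 0.956, 0.003], [0.956, -0.292, 0.001], [0.001, 0.002, -1.0]]
force: [0.5, 0.3, 0.2]
gripper_width: 0.0856
```

Request:
send_rows([
  [[-0.6,0.65,0],[0,0,0]],
  [[-0.6,0.65,0],[0,0,0]],
  [[-0.6,0.65,0],[0,0,0]],
  [[-0.6,0.65,0],[0,0,0]],
  [[-0.6,0.65,0],[0,0,0]],
])

```text
time_s: 2.82
eef_pos: [0.4306, 0.0212, 0.2802]
tool_rot: [[0.292, 0.956, 0.008], [0.956, -0.292, 0.001], [0.003, 0.007, -1.0]]
force: [0.6, 0.7, -0.3]
gripper_width: 0.0853
```

Request:
send_rows([
  [[-0.6,0.6,0],[0,0,0]],
  [[-0.6,0.6,0],[0,0,0]],
  [[-0.6,0.6,0],[0,0,0]],
  [[-0.6,0.6,0],[0,0,0]],
  [[-0.6,0.6,0],[0,0,0]],
])

```text
time_s: 3.23
eef_pos: [0.4927, -0.0982, 0.281]
tool_rot: [[0.294, 0.956, 0.009], [0.956, -0.294, 0.001], [0.004, 0.009, -1.0]]
force: [0.3, 1.0, 0.7]
gripper_width: 0.0857
```

```bash
python3 - <<'E'
from h import *
st()
plan([.548,-.164,.26],rotz(74))
E
```

```text
3.23 [ 0.4927 -0.0982  0.281 ] F [0.3169 1.0099 0.6875] w 0.0857 q [-0.2723 -0.0255  1.3812  0.0038  1.7773 -1.5443]
[[ 0.2936  0.9559  0.0093]
 [ 0.9559 -0.2936  0.0012]
 [ 0.0039  0.0085 -1.    ]]
[[[-0.31,0.48,0.14],[0.02,-0.01,-0.05]],[[-0.31,0.48,0.14],[0.02,-0.01,-0.05]],[[-0.32,0.48,0.14],[0.02,-0.01,-0.05]],[[-0.32,0.48,0.14],[0.02,-0.01,-0.05]],[[-0.32,0.48,0.14],[0.02,-0.01,-0.05]]]
```

Request:
send_rows([
  [[-0.35,0.5,0.15],[0,0,0]],
  [[-0.35,0.5,0.3],[0,0,0]],
  [[-0.35,0.5,0.5],[0,0,0]],
  [[-0.35,0.5,0.7],[0,0,0]],
  [[-0.35,0.5,0.7],[0,0,0]],
])

```text
time_s: 3.65
eef_pos: [0.5541, -0.1777, 0.2145]
tool_rot: [[0.297, 0.955, 0.02], [0.955, -0.297, -0.003], [0.003, 0.02, -1.0]]
force: [0.1, -0.1, 0.3]
gripper_width: 0.0855
```

Request:
send_rows([
  [[0,0,0.6],[0,0,0]],
  [[0,0,0.5],[0,0,0]],
  [[0,0,0],[0,0,0]],
  [[0,0,0],[0,0,0]],
  [[0,0,0],[0,0,0]],
])

```text
time_s: 4.07
eef_pos: [0.554, -0.1805, 0.1738]
tool_rot: [[0.3, 0.954, 0.011], [0.954, -0.3, 0.0], [0.003, 0.01, -1.0]]
force: [-0.1, 0.1, 0.3]
gripper_width: 0.0851
```

```bash
python3 - <<'E'
from h import *
s=st(); m=eyes.camera_model('wrist')
p,d=eyes.grab_frame('wrist'); cv2.imwrite('pics/w1.png',p[:,:,::-1]); np.save('pics/w1d.npy',d)
import json; json.dump({k:(v if np.isscalar(v) else np.array(v).tolist()) for k,v in m.items()},open('pics/w1m.json','w'))
print(eyes.landmark_of('wrist','socket_mouth'))
u,_=proj('wrist',[.54,-.161,.096],m); print(u)
c=p[max(0,int(u[1])-50):int(u[1])+50,int(u[0])-60:int(u[0])+60,::-1]
cv2.imwrite('pics/w1c.png',cv2.resize(c,None,fx=6,fy=6,interpolation=cv2.INTER_CUBIC))
E
```

```text
4.07 [ 0.554  -0.1805  0.1738] F [-0.0841  0.0833  0.2824] w 0.0851 q [-0.3802  0.2295  1.3204  0.004   1.5817 -1.646 ]
[[ 0.3002  0.9538  0.0108]
 [ 0.9539 -0.3002  0.    ]
 [ 0.0033  0.0103 -0.9999]]
[{'pixel': [298.2, 193.0], 'p': 0.73}]
[297.6968 188.7591]
```

View pics/w1.png

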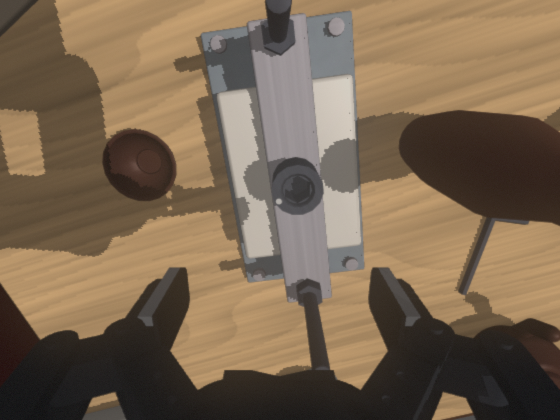

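View pics/w1c.png

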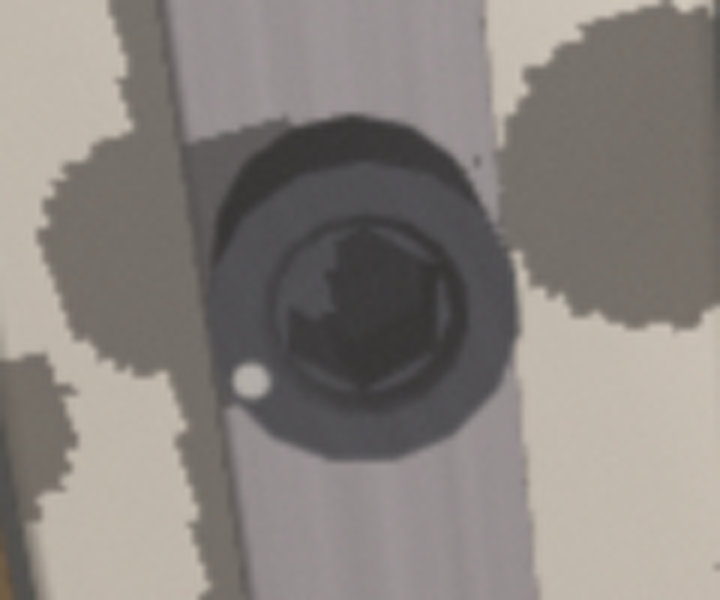

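The wrist picture shows the screw head centred at about (297.6,189.7). The hex socket has corners straight up and down in the image, and a white mark sits at the lower left, on a corner direction. I'll turn these into world numbers and plan the move to the block.

```bash
python3 - <<'E'
from h import *
import json
m=json.load(open('pics/w1m.json'))
c=lambda x,y:(237+x/6-0.0,138+y/6)
P0=onz('wrist',c(363,311),.096,m); print('head centre',P0)
Pm=onz('wrist',c(252,380),.096,m); v=Pm-P0; print('mark az',np.degrees(np.arctan2(v[1],v[0])),np.linalg.norm(v))
for q in [(365,225),(365,390),(440,262),(438,352),(288,345),(285,272)]:
    V=onz('wrist',c(*q),.093,m)-onz('wrist',c(363,311),.093,m); print(q,np.degrees(np.arctan2(V[1],V[0]))%60,np.linalg.norm(V))
d=np.load('pics/w1d.npy');C=cloud('wrist',d,m)
sel=(abs(C[...,2]-.096)<.004)&(np.hypot(C[...,0]-.54,C[...,1]+.161)<.025)
Q=C[sel];print(len(Q),(Q.max(0)+Q.min(0))/2,Q.mean(0))
# jar,dish from wrist
sel=(C[...,2]>.15)&(np.hypot(C[...,0]-.556,C[...,1]+.04)<.06);Q=C[sel];print('jar',Q.mean(0),Q.min(0),Q.max(0))
s=arm.read_state();R0=np.array(s['tool_rot']);p0=np.array(s['eef_pos'])
E
```

```text
head centre [ 0.5407 -0.1614  0.096 ]
mark az -74.28213788096672 0.01608398238775079
(365, 225) 42.34525983594233 0.010840809326648949
(365, 390) 45.015440801277265 0.010271309137221362
(440, 262) 46.34519354172261 0.011149273832325907
(438, 352) 43.073877936596055 0.010783738374086442
(288, 345) 37.93695320058099 0.010175023971008985
(285, 272) 45.18415901878922 0.010822784769662216
1619 [ 0.5407 -0.1617  0.0959] [ 0.5399 -0.1615  0.0968]
jar [ 0.5528 -0.0452  0.1628] [ 0.5361 -0.0548  0.15  ] [ 0.5806 -0.0226  0.1822]
```

Request:
send_rows([
  [[0,0,-0.95],[0,0,1]],
  [[0,0,-0.95],[0,0,1]],
  [[0,0,-0.95],[0,0,1]],
  [[0,0,-0.95],[0,0,1]],
  [[0,0,-0.95],[0,0,1]],
])

```text
time_s: 4.58
eef_pos: [0.5507, -0.1786, 0.3208]
tool_rot: [[0.618, 0.786, 0.007], [0.786, -0.618, 0.002], [0.006, 0.004, -1.0]]
force: [-0.1, 0.5, 0.9]
gripper_width: 0.0852
```

```bash
python3 - <<'E'
from h import *
st(); plan([.52,-.02,.335],rotz(-5))
E
```

```text
4.58 [ 0.5507 -0.1786  0.3208] F [-0.0906  0.4824  0.8711] w 0.0852 q [-0.3794  0.2023  1.0607  0.0043  1.8727 -1.2832]
[[ 0.6176  0.7864  0.0069]
 [ 0.7864 -0.6177  0.0017]
 [ 0.0056  0.0044 -1.    ]]
[[[0.24,-0.27,-0.03],[0.0,-0.01,0.95]],[[0.22,-0.29,-0.03],[0.0,-0.01,0.95]],[[0.2,-0.3,-0.03],[0.0,-0.01,0.95]],[[0.18,-0.31,-0.03],[0.0,-0.01,0.95]],[[0.16,-0.32,-0.03],[0.0,-0.01,0.95]]]
[[[0.13,-0.33,-0.03],[0.0,-0.01,0.95]],[[0.11,-0.34,-0.03],[0.0,-0.01,0.95]],[[0.09,-0.35,-0.03],[0.0,-0.01,0.95]],[[0.07,-0.35,-0.03],[0.0,-0.01,0.95]],[[0.04,-0.36,-0.03],[0.0,-0.01,0.95]]]
[[[0.02,-0.36,-0.03],[0.0,-0.01,0.95]],[[-0.0,-0.36,-0.03],[0.0,-0.01,0.95]],[[-0.03,-0.36,-0.03],[0.0,-0.01,0.95]],[[-0.05,-0.36,-0.03],[0.0,-0.01,0.95]],[[-0.08,-0.35,-0.03],[0.0,-0.01,0.95]]]
```

Request:
send_rows([
  [[0.24,-0.27,-0.03],[0,0,1]],
  [[0.22,-0.29,-0.03],[0,0,1]],
  [[0.2,-0.3,-0.03],[0,0,1]],
  [[0.18,-0.31,-0.03],[0,0,1]],
  [[0.16,-0.32,-0.03],[0,0,1]],
])

```text
time_s: 5.0
eef_pos: [0.5427, -0.1249, 0.3436]
tool_rot: [[0.859, 0.51, 0.034], [0.511, -0.86, -0.008], [0.025, 0.025, -0.999]]
force: [-0.7, 0.1, -0.1]
gripper_width: 0.0854
```

Request:
send_rows([
  [[0.13,-0.33,0],[0,0,1]],
  [[0.11,-0.34,0],[0,0,1]],
  [[0.09,-0.35,0],[0,0,1]],
  [[0.07,-0.35,0],[0,0,1]],
  [[0.04,-0.36,0],[0,0,1]],
])

```text
time_s: 5.42
eef_pos: [0.5344, -0.068, 0.352]
tool_rot: [[0.984, 0.169, 0.048], [0.17, -0.985, -0.012], [0.046, 0.02, -0.999]]
force: [0.4, -0.1, 0.1]
gripper_width: 0.0855
```

Request:
send_rows([
  [[0.02,-0.36,0],[0,0,1]],
  [[0,-0.36,0],[0,0,1]],
  [[-0.03,-0.36,0],[0,0,1]],
  [[-0.05,-0.36,0],[0,0,1]],
  [[-0.08,-0.35,0],[0,0,1]],
])

```text
time_s: 5.83
eef_pos: [0.5278, -0.0104, 0.3595]
tool_rot: [[0.979, -0.194, 0.062], [-0.194, -0.981, -0.013], [0.064, 0.001, -0.998]]
force: [0.2, -0.1, 0.1]
gripper_width: 0.0853
```

```bash
cat >> h.py <<'E'
def toolR(az,pitch,xaz):
    # tool z: horizontal azimuth az, pitch deg (neg = down); tool x azimuth xaz (horizontal)
    a,p,b=np.radians([az,pitch,xaz]); z=np.array([np.cos(p)*np.cos(a),np.cos(p)*np.sin(a),np.sin(p)])
    x=np.array([np.cos(b),np.sin(b),0]); x-=z*(x@z); x/=np.linalg.norm(x); return np.stack([x,np.cross(z,x),z],1)
E
python3 - <<'E'
from h import *
st(); plan([.525,.20,.23],toolR(-25,-55,-115))
E
```

```text
5.83 [ 0.5278 -0.0104  0.3595] F [ 0.1954 -0.0681  0.0687] w 0.0853 q [-0.0855  0.0223  1.179  -0.0082  1.8771  0.1072]
[[ 0.979  -0.1942  0.0622]
 [-0.1937 -0.981  -0.0132]
 [ 0.0635  0.0008 -0.998 ]]
[[[-0.06,-0.23,0.14],[0.18,0.24,0.84]],[[-0.07,-0.22,0.14],[0.18,0.24,0.84]],[[-0.09,-0.22,0.14],[0.18,0.24,0.84]],[[-0.1,-0.21,0.14],[0.18,0.24,0.84]],[[-0.12,-0.2,0.15],[0.18,0.24,0.84]]]
[[[-0.13,-0.19,0.15],[0.18,0.24,0.84]],[[-0.15,-0.18,0.15],[0.18,0.24,0.84]],[[-0.16,-0.17,0.15],[0.18,0.24,0.84]],[[-0.17,-0.16,0.14],[0.18,0.24,0.84]],[[-0.18,-0.15,0.14],[0.18,0.24,0.84]]]
[[[-0.19,-0.14,0.14],[0.18,0.24,0.84]],[[-0.2,-0.12,0.14],[0.18,0.24,0.84]],[[-0.21,-0.11,0.14],[0.18,0.24,0.84]],[[-0.22,-0.09,0.14],[0.18,0.24,0.84]],[[-0.23,-0.08,0.13],[0.18,0.24,0.84]]]
[[[-0.23,-0.06,0.13],[0.18,0.24,0.84]],[[-0.24,-0.05,0.13],[0.18,0.24,0.84]],[[-0.24,-0.03,0.12],[0.18,0.24,0.84]],[[-0.25,-0.02,0.12],[0.18,0.24,0.84]],[[-0.25,-0.0,0.12],[0.18,0.24,0.84]]]
[[[-0.25,0.02,0.11],[0.18,0.24,0.84]],[[-0.25,0.03,0.11],[0.18,0.24,0.84]],[[-0.25,0.05,0.1],[0.18,0.24,0.84]],[[-0.25,0.06,0.1],[0.18,0.24,0.84]],[[-0.25,0.08,0.09],[0.18,0.24,0.84]]]
[[[-0.24,0.09,0.09],[0.18,0.24,0.84]],[[-0.24,0.11,0.08],[0.18,0.24,0.84]],[[-0.23,0.12,0.08],[0.18,0.24,0.84]],[[-0.23,0.14,0.07],[0.18,0.24,0.84]],[[-0.22,0.15,0.07],[0.18,0.24,0.84]]]
```

Request:
send_rows([
  [[-0.06,-0.23,0.1],[0.18,0.24,0.84]],
  [[-0.07,-0.22,0.1],[0.18,0.24,0.84]],
  [[-0.09,-0.22,0.1],[0.18,0.24,0.84]],
  [[-0.1,-0.21,0.1],[0.18,0.24,0.84]],
  [[-0.12,-0.2,0.1],[0.18,0.24,0.84]],
])

```text
time_s: 6.25
eef_pos: [0.5266, 0.0287, 0.3529]
tool_rot: [[0.864, -0.47, 0.179], [-0.48, -0.877, 0.019], [0.148, -0.102, -0.984]]
force: [-0.1, -0.6, -0.6]
gripper_width: 0.0855
```

Request:
send_rows([
  [[-0.13,-0.19,0.12],[0.18,0.24,0.84]],
  [[-0.15,-0.18,0.12],[0.18,0.24,0.84]],
  [[-0.16,-0.17,0.12],[0.18,0.24,0.84]],
  [[-0.17,-0.16,0.12],[0.18,0.24,0.84]],
  [[-0.18,-0.15,0.12],[0.18,0.24,0.84]],
])

```text
time_s: 6.67
eef_pos: [0.5256, 0.0663, 0.3435]
tool_rot: [[0.661, -0.688, 0.3], [-0.725, -0.689, 0.019], [0.193, -0.23, -0.954]]
force: [0.1, 0.1, -0.6]
gripper_width: 0.0855
```

Request:
send_rows([
  [[-0.19,-0.14,0.14],[0.18,0.24,0.84]],
  [[-0.2,-0.12,0.14],[0.18,0.24,0.84]],
  [[-0.21,-0.11,0.14],[0.18,0.24,0.84]],
  [[-0.22,-0.09,0.14],[0.18,0.24,0.84]],
  [[-0.23,-0.08,0.14],[0.18,0.24,0.84]],
])

```text
time_s: 7.08
eef_pos: [0.5266, 0.104, 0.3308]
tool_rot: [[0.393, -0.823, 0.411], [-0.9, -0.436, -0.013], [0.189, -0.365, -0.912]]
force: [-0.3, 0.3, -0.0]
gripper_width: 0.0857
```

Request:
send_rows([
  [[-0.23,-0.06,0.14],[0.18,0.24,0.84]],
  [[-0.24,-0.05,0.14],[0.18,0.24,0.84]],
  [[-0.24,-0.03,0.14],[0.18,0.24,0.84]],
  [[-0.25,-0.02,0.12],[0.18,0.24,0.84]],
  [[-0.25,0,0.12],[0.18,0.24,0.84]],
])

```text
time_s: 7.5
eef_pos: [0.529, 0.1419, 0.3175]
tool_rot: [[0.089, -0.861, 0.501], [-0.987, -0.144, -0.072], [0.134, -0.488, -0.862]]
force: [-0.5, -0.4, 0.4]
gripper_width: 0.0854
```

```bash
python3 - <<'E'
from h import *
st(); plan([.525,.20,.23],toolR(-25,-55,-115))
E
```

```text
7.5 [0.529  0.1419 0.3175] F [-0.5256 -0.4432  0.4093] w 0.0854 q [ 0.3076 -0.2524  1.5904 -0.2294  1.3234  1.7545]
[[ 0.0891 -0.8606  0.5014]
 [-0.9869 -0.1442 -0.0721]
 [ 0.1343 -0.4884 -0.8622]]
[[[-0.23,0.13,0.23],[0.08,0.24,0.74]],[[-0.23,0.14,0.23],[0.08,0.24,0.74]],[[-0.22,0.15,0.22],[0.08,0.24,0.74]],[[-0.22,0.16,0.22],[0.08,0.24,0.74]],[[-0.22,0.18,0.21],[0.08,0.24,0.74]]]
[[[-0.21,0.19,0.21],[0.08,0.24,0.74]],[[-0.2,0.2,0.2],[0.08,0.24,0.74]],[[-0.2,0.21,0.2],[0.08,0.24,0.74]],[[-0.19,0.22,0.19],[0.08,0.24,0.74]],[[-0.18,0.23,0.19],[0.08,0.24,0.74]]]
```

Request:
send_rows([
  [[-0.23,0.13,0.23],[0.08,0.24,0.75]],
  [[-0.23,0.14,0.23],[0.08,0.24,0.75]],
  [[-0.22,0.15,0.22],[0.08,0.24,0.75]],
  [[-0.22,0.16,0.22],[0.08,0.24,0.75]],
  [[-0.22,0.18,0.21],[0.08,0.24,0.75]],
])

```text
time_s: 7.92
eef_pos: [0.5272, 0.1741, 0.283]
tool_rot: [[-0.19, -0.822, 0.536], [-0.98, 0.128, -0.152], [0.056, -0.554, -0.83]]
force: [0.0, 0.1, 0.3]
gripper_width: 0.0852
```

Request:
send_rows([
  [[-0.21,0.19,0.2],[0.08,0.24,0.75]],
  [[-0.2,0.2,0.2],[0.08,0.24,0.75]],
  [[-0.2,0.21,0.2],[0.08,0.24,0.75]],
  [[-0.19,0.22,0.2],[0.08,0.24,0.75]],
  [[-0.18,0.23,0.2],[0.08,0.24,0.75]],
])

```text
time_s: 8.33
eef_pos: [0.5272, 0.2071, 0.247]
tool_rot: [[-0.45, -0.71, 0.542], [-0.892, 0.385, -0.236], [-0.041, -0.589, -0.807]]
force: [0.4, 0.3, 0.0]
gripper_width: 0.0856
```

```bash
cat >> h.py <<'E'
import json
def snap(tag,n='wrist'):
    m=eyes.camera_model(n); s=arm.read_state(); p,d=eyes.grab_frame(n); cv2.imwrite(f'pics/{tag}.png',p[:,:,::-1]); np.save(f'pics/{tag}d.npy',d)
    json.dump({k:(v if np.isscalar(v) else np.array(v).tolist()) for k,v in m.items()},open(f'pics/{tag}m.json','w')); return p,d,m
E
python3 - <<'E'
from h import *
st(); p,d,m=snap('w2')
for k in ['key_grip','key_elbow','key_foot']: print(k,[(np.round(r['pixel'],1).tolist(),round(r['p'],2)) for r in eyes.landmark_of('wrist',k)][:3])
E
```

```text
8.33 [0.5272 0.2071 0.247 ] F [0.4097 0.2542 0.0359] w 0.0856 q [ 0.5494 -0.107   1.6332 -0.5323  1.2635  2.6729]
[[-0.4496 -0.7103  0.5415]
 [-0.8923  0.3852 -0.2356]
 [-0.0412 -0.5891 -0.807 ]]
key_grip [([285.1, 222.3], 0.58)]
key_elbow [([279.0, 173.4], 0.7)]
key_foot [([273.0, 127.6], 0.76)]
```

View pics/w2.png

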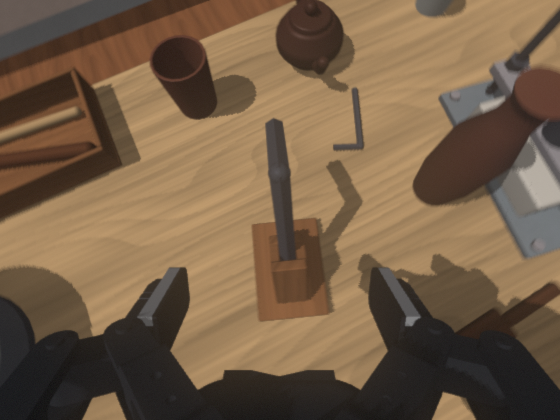

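The picture shows the key upright, with its foot end at (273,125), elbow at (279,173) and long arm going into the block at about (288,255). I'll fit the rigid L (position and azimuth) to all the views.

```bash
cat >> h.py <<'E'
def keydirs(az,steep=65):
    h=np.array([np.cos(np.radians(az)),np.sin(np.radians(az)),0]);t=np.radians(steep)
    a=-np.cos(t)*h-np.sin(t)*np.array([0,0,1]); s=np.sin(t)*h-np.cos(t)*np.array([0,0,1]); return a,s,h
E
python3 - <<'E'
from h import *
from scipy.optimize import least_squares
m2=json.load(open('pics/w2m.json'))
mt=eyes.camera_model('top');ms=eyes.camera_model('side')
obs=[('w',m2,'g',(285.1,222.3),1),('w',m2,'e',(279,173.4),1),('w',m2,'f',(273,127.6),1),
('t',mt,'e',(241.6,166.2),1),('t',mt,'f',(253,144.8),1),('t',mt,'g',(243.7,182),.5),
('s',ms,'e',(291.7,166.6),1),('s',ms,'f',(311.1,172.4),1),('s',ms,'g',(280.1,182.6),1)]
def pts(x):
    a,s,h=keydirs(x[3]); E=x[:3]; return dict(e=E,g=E+.063*a,f=E+.072*s,t=E+.1*a)
def res(x):
    P=pts(x); return np.concatenate([(proj(n,P[k],m)[0]-px)*w for n,m,k,px,w in obs])
r=least_squares(res,[.606,.167,.17,-25],x_scale=[.01,.01,.01,5],loss='soft_l1')
print(r.x); P=pts(r.x); print(P); print(res(r.x).reshape(-1,2))
# check with depth cloud of mask
ma=eyes.silhouettes('wrist','key_grip'); print([(q['extent'],q['p']) for q in ma])
M=ma[0]['pixels']; np.save('pics/w2mask.npy',M); d=np.load('pics/w2d.npy'); C=cloud('wrist',d,m2)[M&(d>0)]
a,s,h=keydirs(r.x[3]); y=np.cross(-s,a); Q=C-r.x[:3]
L=np.stack([Q@a,Q@s,Q@y],1)
for lo in np.arange(-.01,.12,.015):
    k=(L[:,0]>lo)&(L[:,0]<lo+.015)&(L[:,1]<.015)
    if k.sum()>5: print('long',round(lo,3),k.sum(),L[k].mean(0),L[k][:,2].min(),L[k][:,2].max(),L[k][:,1].min())
for lo in np.arange(.01,.09,.015):
    k=(L[:,1]>lo)&(L[:,1]<lo+.015)
    if k.sum()>5: print('short',round(lo,3),k.sum(),L[k].mean(0),L[k][:,2].min(),L[k][:,2].max(),L[k][:,0].min(),L[k][:,1].max())
E
```

```text
[  0.6062   0.1706   0.1658 -20.0187]
{'e': array([0.6062, 0.1706, 0.1658]), 'g': array([0.5811, 0.1797, 0.1087]), 'f': array([0.6675, 0.1483, 0.1354]), 't': array([0.5664, 0.1851, 0.0752])}
[[-0.2628  0.0197]
 [ 0.4303  1.7332]
 [-0.1674 -0.7816]
 [ 1.1396 -0.4508]
 [-0.1878 -0.2366]
 [-1.0697 -0.4586]
 [-1.4478 -0.7497]
 [ 0.4413  0.1877]
 [ 0.9197  0.5014]]
[([266.5, 118.2, 29.5, 138.7], 0.71)]
long -0.01 283 [-0.0031 -0.0116 -0.0001] -0.009193873592793687 0.008774988331338666 -0.014863128643937065
long 0.005 246 [ 0.0124 -0.0122  0.    ] -0.00821409842819873 0.008159868299273282 -0.015765437806243395
long 0.02 217 [ 0.0272 -0.0129 -0.0006] -0.008642888594391695 0.008072784276901375 -0.015872526388471996
long 0.035 193 [ 0.0422 -0.0136 -0.0006] -0.00867158329818907 0.007501035822486085 -0.016416684526872432
long 0.05 179 [ 0.0573 -0.0142 -0.0006] -0.008698707017379627 0.007795936446857029 -0.017455603491083625
long 0.065 156 [ 0.0724 -0.015  -0.0002] -0.008300045992983522 0.007471753610165271 -0.01778353980937307
long 0.08 140 [ 0.0874 -0.0157 -0.0006] -0.008633788919526738 0.007688659774637728 -0.018486716823318743
long 0.095 77 [ 0.0995 -0.0158 -0.0018] -0.009267004916189148 0.0067156731594480035 -0.01859867575563369
short 0.01 182 [-0.0135  0.0176  0.0003] -0.007360809037863279 0.007883049092437807 -0.016214363869640622 0.024976089710211747
short 0.025 166 [-0.0127  0.0326  0.0004] -0.007761949160847058 0.008424390199319743 -0.01566445209206641 0.039979363672732436
short 0.04 155 [-0.0119  0.0474  0.0006] -0.007660213151686916 0.009137419313515227 -0.014585978059065011 0.05491152312251838
short 0.055 130 [-0.0113  0.0614  0.0007] -0.0076217800160403165 0.00927925418776466 -0.014021273802879344 0.0691241326109952
```

```bash
python3 - <<'E'
from h import *
Rt=toolR(-20,-55,-110)
o=plan([.546,.192,.166],Rt); 
t=np.array([.589,.176,.100]); fake=dict(eef_pos=[.546,.192,.166],tool_rot=Rt); print(); plan(t,Rt,start=fake)
E
```

```text
[[[0.05,0.19,0.53],[-0.06,-0.1,-0.33]],[[0.05,0.19,0.53],[-0.06,-0.1,-0.33]],[[0.05,0.19,0.53],[-0.06,-0.1,-0.33]],[[0.05,0.19,0.53],[-0.06,-0.1,-0.33]],[[0.05,0.19,0.53],[-0.06,-0.1,-0.33]]]

[[[0.0,0.0,0.54],[0.0,0.0,0.0]],[[0.0,0.0,0.54],[0.0,0.0,0.0]],[[0.0,0.0,0.54],[0.0,0.0,0.0]],[[0.0,0.0,0.54],[0.0,0.0,0.0]],[[0.0,0.0,0.54],[0.0,0.0,0.0]]]
```

Request:
send_rows([
  [[0.05,0.2,0.55],[-0.06,-0.1,-0.35]],
  [[0.05,0.2,0.55],[-0.06,-0.1,-0.35]],
  [[0.05,0.2,0.55],[-0.06,-0.1,-0.35]],
  [[0.05,0.2,0.55],[-0.06,-0.1,-0.35]],
  [[0.05,0.2,0.5],[-0.06,-0.1,-0.35]],
])

```text
time_s: 9.0
eef_pos: [0.5505, 0.1916, 0.1737]
tool_rot: [[-0.327, -0.766, 0.554], [-0.945, 0.27, -0.186], [-0.007, -0.584, -0.812]]
force: [0.5, -0.1, -0.2]
gripper_width: 0.0851
```

```bash
python3 - <<'E'
from h import *
st(); snap('w3'); Rt=toolR(-20,-55,-110); plan([.589,.176,.100],Rt)
E
```

```text
9.0 [0.5505 0.1916 0.1737] F [ 0.4789 -0.0907 -0.2459] w 0.0851 q [ 0.4729 -0.0549  1.7303 -0.4999  1.058   2.5376]
[[-0.3275 -0.7658  0.5535]
 [-0.9448  0.2696 -0.186 ]
 [-0.0068 -0.5839 -0.8118]]
[[[0.01,0.04,0.54],[-0.02,0.03,0.03]],[[0.01,0.04,0.54],[-0.02,0.03,0.03]],[[0.0,0.04,0.54],[-0.02,0.03,0.03]],[[0.0,0.04,0.54],[-0.02,0.03,0.03]],[[0.0,0.04,0.54],[-0.02,0.03,0.03]]]
```

View pics/w3.png

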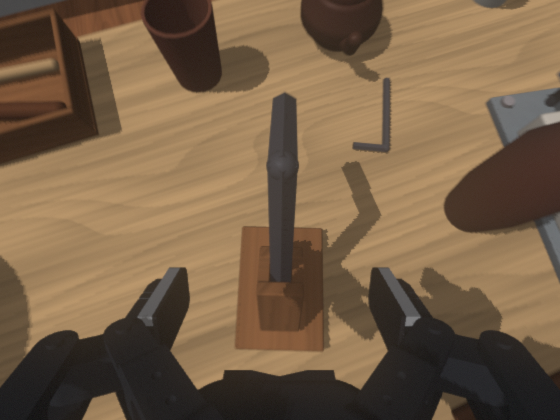

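The key is at column 282, centred between the fingers and parallel to the approach. I'll advance.

Request:
send_rows([
  [[0.01,0.04,0.58],[-0.02,0.03,0.03]],
  [[0,0.04,0.58],[-0.02,0.03,0.03]],
  [[0,0.04,0.58],[-0.02,0.03,0.03]],
  [[0,0.04,0.55],[-0.02,0.03,0.03]],
  [[0,0.04,0.5],[-0.02,0.03,0.03]],
])

```text
time_s: 9.47
eef_pos: [0.5953, 0.1743, 0.1063]
tool_rot: [[-0.342, -0.762, 0.55], [-0.94, 0.282, -0.193], [-0.008, -0.583, -0.812]]
force: [0.4, 0.4, 0.8]
gripper_width: 0.0855
```

```bash
python3 - <<'E'
from h import *
st(); p,d,m=snap('w4'); Rt=toolR(-20,-55,-110); plan([.589,.176,.100],Rt,n=5)
C=cloud('wrist',d,m); s=arm.read_state(); Rt=np.array(s['tool_rot']); L=(C-np.array(s['eef_pos']))@Rt
# key points around the grasp: near tool x=0
k=(abs(L[...,0])<.015)&(L[...,2]>-.09)&(L[...,2]<.03)&(L[...,1]<.02)&(L[...,1]>-.12)
Q=L[k]
for lo in np.arange(-.11,.02,.015):
    j=(Q[:,1]>lo)&(Q[:,1]<lo+.015)
    if j.sum()>5: print(round(lo,3),j.sum(),Q[j].mean(0),Q[j][:,0].min(),Q[j][:,0].max(),Q[j][:,2].min())
E
```

```text
9.47 [0.5953 0.1743 0.1063] F [0.3729 0.4151 0.8236] w 0.0855 q [ 0.4035  0.1123  1.7025 -0.5221  0.9101  2.5636]
[[-0.342  -0.7618  0.5502]
 [-0.9397  0.2823 -0.1933]
 [-0.0081 -0.5831 -0.8123]]
[[[-0.0,0.05,-0.01],[-0.03,0.01,-0.01]],[[-0.0,0.05,-0.01],[-0.03,0.01,-0.01]],[[-0.0,0.05,-0.01],[-0.03,0.01,-0.01]],[[-0.0,0.05,-0.01],[-0.03,0.01,-0.01]],[[-0.0,0.05,-0.01],[-0.03,0.01,-0.01]]]
-0.095 789 [-0.0008 -0.0843  0.0006] -0.009269803261436883 0.007811952537755684 -0.012767612540304634
-0.08 2079 [-0.0011 -0.0718 -0.0236] -0.00975799189269837 0.007611945173720969 -0.04226488695020575
-0.065 3354 [-0.0016 -0.0575 -0.0508] -0.010963765721638947 0.007535631044378205 -0.06157968805189994
-0.05 1777 [-0.0017 -0.0432 -0.0559] -0.01100373110446724 0.007542609270100879 -0.06251203529602878
-0.035 1214 [-0.0018 -0.0279 -0.048 ] -0.01028167191812546 0.006704342809207876 -0.05443290735937801
-0.02 5735 [-0.0004 -0.0132 -0.0772] -0.014999483723759576 0.014999890869929366 -0.08999791124077855
-0.005 681 [-0.0018  0.0022 -0.0328] -0.010393067957096176 0.00663632423918179 -0.03899719517136575
0.01 356 [-0.0018  0.0149 -0.0263] -0.010408255450513614 0.006632842672535076 -0.031237151966418363
```

View pics/w4.png

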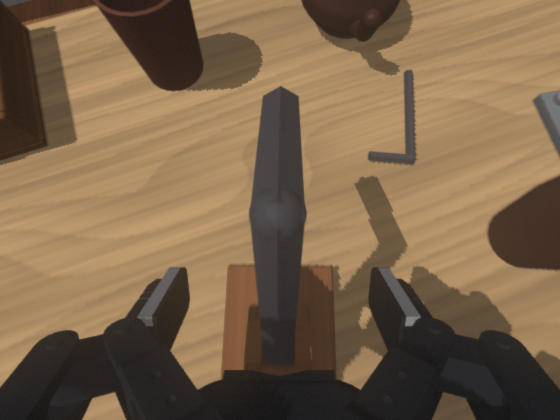

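Request:
send_rows([
  [[-0.06,0,-0.15],[0,0,0]],
  [[0,0,0],[0,0,0]],
  [[0,0,0],[0,0,0]],
  [[0,0,0],[0,0,0]],
  [[0,0,0],[0,0,0]],
])

```text
time_s: 9.93
eef_pos: [0.5939, 0.1763, 0.1135]
tool_rot: [[-0.343, -0.76, 0.552], [-0.939, 0.283, -0.194], [-0.009, -0.585, -0.811]]
force: [-0.7, -0.1, 0.4]
gripper_width: 0.0852
```

Request:
send_rows([
  [[0,0,0],[0,0,0]],
  [[0,0,0],[0,0,0]],
  [[0,0,0],[0,0,0]],
  [[0,0,0],[0,0,0]],
  [[0,0,0],[0,0,0]],
], hand=1, force=80)

```text
time_s: 10.35
eef_pos: [0.5941, 0.1771, 0.1159]
tool_rot: [[-0.342, -0.759, 0.554], [-0.94, 0.283, -0.192], [-0.011, -0.587, -0.81]]
force: [0.1, -0.0, -0.2]
gripper_width: 0.0258
```

Request:
send_rows([
  [[0,0,0],[0,0,0]],
  [[0,0,0],[0,0,0]],
  [[0,0,0],[0,0,0]],
  [[0,0,0],[0,0,0]],
  [[0,0,0],[0,0,0]],
])

```text
time_s: 10.77
eef_pos: [0.5939, 0.1767, 0.116]
tool_rot: [[-0.341, -0.759, 0.554], [-0.94, 0.281, -0.194], [-0.008, -0.587, -0.81]]
force: [-0.7, -0.3, 1.5]
gripper_width: 0.0154
```

```bash
python3 - <<'E'
from h import *
s=st(); a,_,_=keydirs(-20,64); plan(np.array(s['eef_pos'])-.095*a)
E
```

```text
10.77 [0.5939 0.1767 0.116 ] F [-0.7466 -0.3471  1.533 ] w 0.0154 q [ 0.4104  0.0982  1.6983 -0.5226  0.9261  2.5617]
[[-0.3413 -0.7593  0.5541]
 [-0.9399  0.281  -0.194 ]
 [-0.0084 -0.587  -0.8095]]
[[[-0.0,-0.56,-0.3],[0.0,0.0,0.0]],[[-0.0,-0.56,-0.3],[0.0,0.0,0.0]],[[-0.0,-0.56,-0.3],[0.0,0.0,0.0]],[[-0.0,-0.56,-0.3],[0.0,0.0,0.0]],[[-0.0,-0.56,-0.3],[0.0,0.0,0.0]]]
```

Request:
send_rows([
  [[0,-0.56,-0.3],[0,0,0]],
  [[0,-0.56,-0.3],[0,0,0]],
  [[0,-0.56,-0.3],[0,0,0]],
  [[0,-0.56,-0.3],[0,0,0]],
  [[0,-0.56,-0.3],[0,0,0]],
])

```text
time_s: 11.18
eef_pos: [0.6263, 0.1623, 0.185]
tool_rot: [[-0.342, -0.777, 0.528], [-0.94, 0.282, -0.194], [0.001, -0.563, -0.827]]
force: [-0.4, 0.2, -5.1]
gripper_width: 0.0153
```

```bash
python3 - <<'E'
from h import *
s=st(); p,d,m=snap('w5'); snap('s5','side')
a=cv2.imread('pics/w5.png');b=cv2.imread('pics/s5.png')
cv2.imwrite('pics/ws5.png',np.hstack([cv2.resize(a,(400,300)),cv2.resize(b[100:310,180:460],(400,300))]))
E
```

```text
11.18 [0.6263 0.1623 0.185 ] F [-0.4193  0.2199 -5.0985] w 0.0153 q [ 0.3548  0.1025  1.5382 -0.4305  1.0646  2.4016]
[[-0.3423 -0.777   0.5283]
 [-0.9396  0.2823 -0.1935]
 [ 0.0013 -0.5626 -0.8267]]
```

View pics/ws5.png

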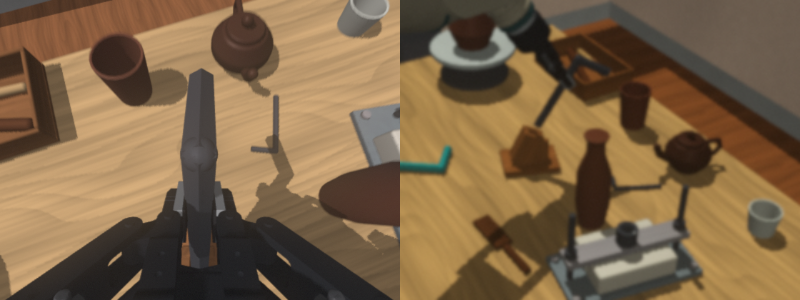

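The picture shows the key held between the fingers, its free end clear of the block, with the short arm pointing away. I'll measure the key in the tool frame from depth, then plan the flip.

```bash
cat >> h.py <<'E'
def toolcloud(tag):
    d=np.load(f'pics/{tag}d.npy'); v,u=np.indices(d.shape); m=json.load(open(f'pics/{tag}m.json'))
    P=np.stack([(u-m['cx'])/m['fx']*d,(v-m['cy'])/m['fy']*d,d],-1); T=TC; L=P@T[:3,:3].T+T[:3,3]; L[d==0]=9; return L
TC=np.array([[1,-.0004,-.0006,.0004],[.0006,.947,.3213,-.0825],[.0004,-.3213,.947,-.1441],[0,0,0,1]])
E
python3 - <<'E'
from h import *
from scipy.optimize import least_squares
L=toolcloud('w5')
img=cv2.imread('pics/w5.png')
k=(abs(L[...,0])<.016)&(L[...,2]>-.08)&(L[...,2]<.045)&(L[...,1]<-.03)&(L[...,1]>-.14)
Q=L[k]; print(len(Q))
for lo in np.arange(-.065,.045,.01):
    j=(Q[:,2]>lo)&(Q[:,2]<lo+.01)
    if j.sum()>5: print(round(lo,3),j.sum(),Q[j].mean(0),Q[j].min(0),Q[j].max(0))
# model fit: distance to hex prism of short/long arms (tool frame): params E(y,z),x0, theta pitch diff, roll small
def hexd(u,v):  # signed dist to hexagon with flats normal +-u(y_key), apothem .0085
    c=[abs(u), abs(u*.5+v*.8660254),abs(-u*.5+v*.8660254)]; return np.max(c,0)-.0085
def model(x):
    ex,ey,ez,th,yaw,rol=x
    # key frame in tool: nominal s at angle th from tool z toward -y ; a perpendicular
    Rk=R.from_euler('zyx',[yaw,rol,0]).as_matrix()
    s=Rk@np.array([0,-np.sin(th),np.cos(th)]); a=Rk@np.array([0,np.cos(th),np.sin(th)]); y=np.cross(-s,a)
    P=Q-np.array([ex,ey,ez]); return P@a,P@s,P@y
def res(x):
    A,S,Y=model(x)
    dl=np.where(A>-.008,hexd(Y,S),hexd(Y,S)+np.maximum(0,-A)); ds=np.where(S>-.008,hexd(Y,A),hexd(Y,A)+np.maximum(0,-S))
    ds=np.maximum(ds,S-.072); r=np.minimum(dl,ds); return r
best=None
for th in (20,27,35):
    r=least_squares(res,[0,-.055,-.048,np.radians(th),0,0],loss='soft_l1',f_scale=.0015,x_scale=[.002,.002,.002,.05,.05,.05])
    if best is None or r.cost<best.cost: best=r
x=best.x; print(x[:3],np.degrees(x[3:]),np.sqrt(np.median(res(x)**2)))
np.save('pics/keyT.npy',x)
E
```

```text
6594
-0.055 1433 [ 0.0001 -0.0438 -0.0469] [-0.0082 -0.0516 -0.0501] [ 0.0082 -0.0323 -0.045 ]
-0.045 1814 [ 0.0002 -0.0444 -0.0413] [-0.009  -0.0561 -0.045 ] [ 0.0092 -0.03   -0.035 ]
-0.035 863 [ 0.0005 -0.0557 -0.0302] [-0.0082 -0.0614 -0.035 ] [ 0.0089 -0.0504 -0.025 ]
-0.025 707 [ 0.0007 -0.0607 -0.0202] [-0.008  -0.0658 -0.025 ] [ 0.0091 -0.0551 -0.015 ]
-0.015 602 [ 0.001  -0.0657 -0.0102] [-0.0077 -0.0708 -0.015 ] [ 0.0094 -0.0604 -0.005 ]
-0.005 500 [ 0.0012 -0.0707 -0.0001] [-0.0075 -0.0761 -0.0049] [ 0.0096 -0.0656  0.005 ]
0.005 415 [ 0.0014 -0.0757  0.0099] [-0.0071 -0.0807  0.005 ] [ 0.0098 -0.0707  0.0149]
0.015 260 [ 0.0017 -0.0797  0.0185] [-0.0069 -0.0834  0.015 ] [ 0.01   -0.0756  0.0241]
[ 0.0045 -0.0571 -0.045 ] [ 26.9795  10.2141 -12.6127] 0.001442095311464007
```

```bash
cat >> h.py <<'E'
from scipy.optimize import least_squares
def hexd(u,v):
    c=[abs(u), abs(u*.5+v*.8660254),abs(-u*.5+v*.8660254)]; return np.max(c,0)-.0085
def keyframe(x):
    ex,ey,ez,th,rol=x
    Rk=R.from_euler('y',rol).as_matrix()   # small roll about tool y
    s=Rk@np.array([0,-np.sin(th),np.cos(th)]); a=Rk@np.array([0,np.cos(th),np.sin(th)]); y=np.cross(-s,a)
    return np.array([ex,ey,ez]),a,s,y
def fitkey(Q,x0):
    def res(x):
        E,a,s,y=keyframe(x);P=Q-E;A,S,Y=P@a,P@s,P@y
        dl=np.maximum(hexd(Y,S),-A-.0095); ds=np.maximum(np.maximum(hexd(Y,A),-S-.0095),S-.072); return np.minimum(dl,ds)
    r=least_squares(res,x0,loss='soft_l1',f_scale=.0015,x_scale=[.002,.002,.002,.05,.05]); return r.x,res(r.x)
E
python3 - <<'E'
from h import *
L=toolcloud('w5')
k=(abs(L[...,0])<.016)&(L[...,2]>-.08)&(L[...,2]<.045)&(L[...,1]<-.03)&(L[...,1]>-.14)
Q=L[k]
x,r=fitkey(Q,[0,-.053,-.04,np.radians(26),0]); print(x[:3],np.degrees(x[3:]),np.median(abs(r)))
np.save('pics/keyT.npy',x)
E_,a,s,y=keyframe(x); F=E_+.072*s; print('foot tool',F,'grip dist',-(E_+[0,0,.019])@a)
print(proj('wrist',F+0))
E
```

```text
[ 0.0002 -0.0429 -0.0376] [27.4773  1.4104] 0.0004442508525418429
foot tool [ 0.0017 -0.0762  0.0263] grip dist 0.046654798052255926
(array([1049.0364, 1195.0427]), np.float64(0.1807297490338883))
```

```bash
cat >> h.py <<'E'
M=np.array([.5407,-.1615,.096])
def keyW(azh,sig):
    a,s,h=keydirs(azh,sig); return np.stack([a,s,np.cross(-s,a)],1)
def keyRk(): 
    E,a,s,y=keyframe(np.load('pics/keyT.npy')); return E,np.stack([a,s,y],1)
def keyangles(s_):
    E,Rk=keyRk(); K=np.array(s_['tool_rot'])@Rk; a,s,y=K.T
    sig=np.degrees(np.arctan2(-a[2],-s[2])); h=np.cross(y,[0,0,1]); h=-h if h@(-a*np.cos(np.radians(sig))+s*np.sin(np.radians(sig)))<0 else h
    return np.degrees(np.arctan2(h[1],h[0])),sig,np.degrees(np.arcsin(y[2]))
def toolfor(azh,sig,foot):
    E,Rk=keyRk(); F=E+.072*Rk[:,1]; Rt=keyW(azh,sig)@Rk.T; return np.array(foot)-Rt@F,Rt
def rows(poses,start=None):
    s=start or arm.read_state(); p=np.array(s['eef_pos']);Rc=np.array(s['tool_rot']);out=[]
    for q,Rt in poses:
        t=Rc.T@(np.array(q)-p)/.03; rv=R.from_matrix(Rc.T@Rt).as_rotvec()/np.radians(4)
        out.append([[round(float(v),2) for v in t],[round(float(v),2) for v in rv]]); p,Rc=np.array(q),Rt
    for i in range(0,len(out),5): print(str(out[i:i+5]).replace(' ','').replace('-0.0,','0,').replace('-0.0]','0]'))
def state_key():
    s=arm.read_state();E,Rk=keyRk(); F=E+.072*Rk[:,1];Rt=np.array(s['tool_rot']);return np.array(s['eef_pos'])+Rt@F, keyangles(s)
E
cat > leg.py <<'E'
from h import *
import sys
s=arm.read_state(); az0,sig0,r0=keyangles(s); print('key az,sig,roll',az0,sig0,r0,'foot',state_key()[0])
tend,Rend=toolfor(104,0,[M[0],M[1],.25])
E
python3 - <<'E'
exec(open('leg.py').read())
print('end',tend)
p0=np.array(s['eef_pos']); mid=np.array([.55,.12,.345]); N=35; poses=[]
for i in range(1,N+1):
    f=i/N; az=az0+(104-az0)*f; sg=sig0*(1-f)
    pos=p0+(mid-p0)*i/10 if i<=10 else mid+(tend-mid)*(i-10)/(N-10)
    Rt=toolfor(az,sg,[0,0,0])[1]; poses.append((pos,Rt))
rows(poses)
E
```

```text
key az,sig,roll -20.863602754653805 62.101515412616685 1.0252423168937446 foot [0.7006 0.1338 0.2105]
end [ 0.553  -0.2155  0.3085]
[[[0.22,-0.13,-0.54],[-0.45,-0.71,-0.59]],[[0.2,-0.11,-0.55],[-0.46,-0.47,-0.75]],[[0.18,-0.08,-0.56],[-0.46,-0.45,-0.76]],[[0.17,-0.05,-0.57],[-0.46,-0.42,-0.77]],[[0.16,-0.02,-0.58],[-0.46,-0.4,-0.79]]]
[[[0.14,0.0,-0.58],[-0.46,-0.38,-0.8]],[[0.12,0.03,-0.59],[-0.46,-0.35,-0.81]],[[0.11,0.05,-0.59],[-0.46,-0.32,-0.82]],[[0.09,0.08,-0.59],[-0.46,-0.3,-0.83]],[[0.07,0.1,-0.59],[-0.46,-0.27,-0.84]]]
[[[0.43,0.12,0.0],[-0.46,-0.25,-0.85]],[[0.43,0.15,0.0],[-0.46,-0.22,-0.85]],[[0.42,0.17,0],[-0.46,-0.19,-0.86]],[[0.41,0.19,0],[-0.46,-0.17,-0.87]],[[0.39,0.22,0.0],[-0.46,-0.14,-0.87]]]
[[[0.38,0.24,0.01],[-0.47,-0.11,-0.87]],[[0.36,0.26,0.01],[-0.47,-0.08,-0.88]],[[0.35,0.29,0.02],[-0.47,-0.06,-0.88]],[[0.33,0.31,0.03],[-0.47,-0.03,-0.88]],[[0.31,0.32,0.04],[-0.47,0,-0.88]]]
[[[0.29,0.34,0.05],[-0.47,0.03,-0.88]],[[0.27,0.36,0.06],[-0.47,0.05,-0.88]],[[0.24,0.37,0.07],[-0.47,0.08,-0.88]],[[0.22,0.38,0.09],[-0.47,0.11,-0.87]],[[0.2,0.39,0.1],[-0.46,0.14,-0.87]]]
[[[0.17,0.4,0.11],[-0.46,0.16,-0.87]],[[0.15,0.41,0.13],[-0.46,0.19,-0.86]],[[0.12,0.41,0.14],[-0.46,0.22,-0.85]],[[0.09,0.41,0.16],[-0.46,0.25,-0.85]],[[0.07,0.41,0.17],[-0.46,0.27,-0.84]]]
[[[0.04,0.41,0.19],[-0.46,0.3,-0.83]],[[0.01,0.4,0.2],[-0.46,0.32,-0.82]],[[-0.02,0.4,0.21],[-0.46,0.35,-0.81]],[[-0.04,0.39,0.23],[-0.46,0.37,-0.8]],[[-0.07,0.38,0.24],[-0.46,0.4,-0.79]]]
```

Request:
send_rows([
  [[0.22,-0.13,-0.55],[-0.45,-0.7,-0.6]],
  [[0.2,-0.11,-0.55],[-0.46,-0.47,-0.75]],
  [[0.18,-0.08,-0.56],[-0.46,-0.45,-0.76]],
  [[0.17,-0.05,-0.57],[-0.46,-0.42,-0.77]],
  [[0.16,-0.02,-0.58],[-0.46,-0.4,-0.79]],
])

```text
time_s: 11.7
eef_pos: [0.5813, 0.1422, 0.2497]
tool_rot: [[-0.029, -0.914, 0.404], [-0.999, 0.034, 0.005], [-0.018, -0.403, -0.915]]
force: [0.7, -0.9, -4.8]
gripper_width: 0.0157
```

Request:
send_rows([
  [[0.14,0,-0.58],[-0.46,-0.38,-0.8]],
  [[0.12,0.03,-0.59],[-0.46,-0.35,-0.81]],
  [[0.11,0.05,-0.59],[-0.46,-0.32,-0.82]],
  [[0.09,0.08,-0.59],[-0.46,-0.3,-0.83]],
  [[0.07,0.1,-0.59],[-0.46,-0.27,-0.84]],
])

```text
time_s: 12.12
eef_pos: [0.5392, 0.1194, 0.3206]
tool_rot: [[0.287, -0.934, 0.214], [-0.957, -0.271, 0.1], [-0.035, -0.233, -0.972]]
force: [0.2, 0.4, -4.4]
gripper_width: 0.0155
```

Request:
send_rows([
  [[0.43,0.12,0],[-0.46,-0.25,-0.85]],
  [[0.43,0.15,0],[-0.46,-0.22,-0.85]],
  [[0.42,0.17,0],[-0.46,-0.19,-0.86]],
  [[0.41,0.19,0],[-0.46,-0.17,-0.87]],
  [[0.39,0.22,0],[-0.46,-0.14,-0.87]],
])

```text
time_s: 12.53
eef_pos: [0.5391, 0.0509, 0.3097]
tool_rot: [[0.573, -0.819, 0.029], [-0.818, -0.568, 0.093], [-0.059, -0.077, -0.995]]
force: [-0.1, 0.1, -4.6]
gripper_width: 0.0156
```

```bash
python3 - <<'E'
exec(open('leg.py').read()); st()
p0=np.array(s['eef_pos']); N=20; poses=[]
for i in range(1,N+1):
    f=i/N; poses.append((p0+(tend+[0,0,.02]-p0)*f,toolfor(az0+(104-az0)*f,sig0*(1-f),[0,0,0])[1]))
rows(poses)
E
```

```text
key az,sig,roll 34.90721751302887 31.902762113853953 -2.004104858562015 foot [0.6033 0.0952 0.2893]
12.53 [0.5391 0.0509 0.3097] F [-0.1464  0.0884 -4.6034] w 0.0156 q [-0.0227  0.0669  1.2334  0.0965  1.8129  0.9638]
[[ 0.5728 -0.8192  0.0292]
 [-0.8175 -0.5683  0.0929]
 [-0.0595 -0.0771 -0.9952]]
[[[0.37,0.23,-0.07],[-0.44,0.45,-0.88]],[[0.36,0.26,-0.05],[-0.42,-0.03,-0.85]],[[0.35,0.28,-0.05],[-0.42,-0.01,-0.85]],[[0.33,0.3,-0.04],[-0.42,0.02,-0.85]],[[0.31,0.32,-0.03],[-0.42,0.04,-0.85]]]
[[[0.29,0.34,-0.02],[-0.42,0.07,-0.85]],[[0.27,0.35,-0.01],[-0.42,0.09,-0.85]],[[0.25,0.37,0.01],[-0.42,0.11,-0.85]],[[0.23,0.38,0.02],[-0.42,0.14,-0.84]],[[0.2,0.4,0.03],[-0.42,0.16,-0.84]]]
[[[0.18,0.41,0.05],[-0.42,0.18,-0.83]],[[0.15,0.41,0.06],[-0.42,0.21,-0.83]],[[0.13,0.42,0.07],[-0.42,0.23,-0.82]],[[0.1,0.42,0.09],[-0.42,0.25,-0.82]],[[0.08,0.43,0.1],[-0.42,0.28,-0.81]]]
[[[0.05,0.43,0.12],[-0.42,0.3,-0.8]],[[0.03,0.43,0.13],[-0.42,0.32,-0.79]],[[0,0.42,0.14],[-0.42,0.34,-0.78]],[[-0.03,0.42,0.15],[-0.42,0.37,-0.77]],[[-0.05,0.41,0.17],[-0.42,0.39,-0.76]]]
```

Request:
send_rows([
  [[0.37,0.23,-0.12],[-0.44,0.4,-0.88]],
  [[0.36,0.26,-0.1],[-0.42,-0.03,-0.85]],
  [[0.35,0.28,-0.1],[-0.42,-0.01,-0.85]],
  [[0.33,0.3,-0.1],[-0.42,0.02,-0.85]],
  [[0.31,0.32,-0.1],[-0.42,0.04,-0.85]],
])

```text
time_s: 12.95
eef_pos: [0.5411, -0.0197, 0.3101]
tool_rot: [[0.793, -0.604, -0.084], [-0.608, -0.793, -0.039], [-0.043, 0.082, -0.996]]
force: [0.1, -0.0, -5.4]
gripper_width: 0.0155
```

Request:
send_rows([
  [[0.29,0.34,-0.07],[-0.42,0.07,-0.85]],
  [[0.27,0.35,-0.05],[-0.42,0.09,-0.85]],
  [[0.25,0.37,-0.02],[-0.42,0.11,-0.85]],
  [[0.23,0.38,0],[-0.42,0.14,-0.84]],
  [[0.2,0.4,0],[-0.42,0.16,-0.84]],
])

```text
time_s: 13.37
eef_pos: [0.5458, -0.0884, 0.3093]
tool_rot: [[0.939, -0.316, -0.134], [-0.338, -0.922, -0.191], [-0.063, 0.225, -0.972]]
force: [-0.8, -0.1, -5.1]
gripper_width: 0.0153
```

Request:
send_rows([
  [[0.18,0.41,0],[-0.42,0.18,-0.83]],
  [[0.15,0.41,0.02],[-0.42,0.21,-0.83]],
  [[0.13,0.42,0.04],[-0.42,0.23,-0.82]],
  [[0.1,0.42,0.06],[-0.42,0.25,-0.82]],
  [[0.08,0.43,0.08],[-0.42,0.28,-0.81]],
])

```text
time_s: 13.78
eef_pos: [0.5515, -0.1553, 0.3077]
tool_rot: [[0.996, 0.0, -0.092], [-0.032, -0.937, -0.349], [-0.086, 0.35, -0.933]]
force: [-0.1, 0.3, -4.9]
gripper_width: 0.0154
```

```bash
python3 - <<'E'
exec(open('leg.py').read()); st()
p0=np.array(s['eef_pos']); N=10; poses=[]
for i in range(1,N+1):
    f=i/N; poses.append((p0+(tend-p0)*f,toolfor(az0+(104-az0)*f,sig0*(1-f),[0,0,0])[1]))
rows(poses)
E
```

```text
key az,sig,roll 88.66167939677807 6.931994948376421 -3.624109791896667 foot [ 0.5508 -0.0932  0.2563]
13.78 [ 0.5515 -0.1553  0.3077] F [-0.1439  0.313  -4.9231] w 0.0154 q [-0.163   0.2046  1.1214 -0.3809  1.833  -0.2433]
[[ 0.9958  0.0003 -0.0919]
 [-0.0319 -0.9367 -0.3488]
 [-0.0862  0.3502 -0.9327]]
[[[0.01,0.19,0.07],[-0.19,0.98,-0.03]],[[0.01,0.19,0.07],[-0.18,0.14,-0.35]],[[0.0,0.19,0.07],[-0.18,0.15,-0.35]],[[0,0.19,0.07],[-0.18,0.15,-0.35]],[[-0.01,0.19,0.08],[-0.18,0.15,-0.35]]]
[[[-0.01,0.18,0.08],[-0.18,0.16,-0.34]],[[-0.02,0.18,0.08],[-0.18,0.16,-0.34]],[[-0.03,0.18,0.08],[-0.18,0.17,-0.34]],[[-0.03,0.18,0.09],[-0.18,0.17,-0.34]],[[-0.04,0.18,0.09],[-0.18,0.17,-0.34]]]
```

Request:
send_rows([
  [[0.01,0.38,0.1],[-0.4,0.6,-0.5]],
  [[0.01,0.38,0.1],[-0.4,0.6,-0.7]],
  [[0,0.38,0.1],[-0.4,0.35,-0.75]],
  [[-0.02,0.38,0.14],[-0.4,0.35,-0.75]],
  [[-0.03,0.38,0.15],[-0.4,0.35,-0.75]],
])

```text
time_s: 14.2
eef_pos: [0.5551, -0.2148, 0.3011]
tool_rot: [[0.963, 0.258, 0.074], [0.262, -0.847, -0.462], [-0.056, 0.464, -0.884]]
force: [-0.1, 0.9, -5.6]
gripper_width: 0.0156
```

```bash
python3 - <<'E'
exec(open('leg.py').read()); st()
snap('w6')
poses=[]
p0=np.array(s['eef_pos']); te,_=toolfor(104,0,[M[0],M[1],.15]); N=5
for i in range(1,N+1):
    f=i/N; poses.append((p0+(te-p0)*f,toolfor(az0+(104-az0)*f,sig0*(1-f),[0,0,0])[1]))
rows(poses)
E
```

```text
key az,sig,roll 105.88682022764235 -0.19557390247701578 -1.9532826658571332 foot [ 0.5391 -0.1619  0.2425]
14.2 [ 0.5551 -0.2148  0.3011] F [-0.1058  0.8942 -5.592 ] w 0.0156 q [-0.2268  0.0918  1.2855 -0.4478  1.5678 -0.5499]
[[ 0.9634  0.2577  0.0744]
 [ 0.2623 -0.8475 -0.4615]
 [-0.0559  0.4642 -0.884 ]]
[[[0.05,-0.32,0.51],[0.05,0.4,0.35]],[[0,-0.29,0.55],[0.01,-0.04,0.08]],[[0,-0.29,0.55],[0.01,-0.04,0.08]],[[0,-0.28,0.55],[0.01,-0.04,0.08]],[[0,-0.28,0.55],[0.01,-0.04,0.08]]]
```

View pics/w6.png

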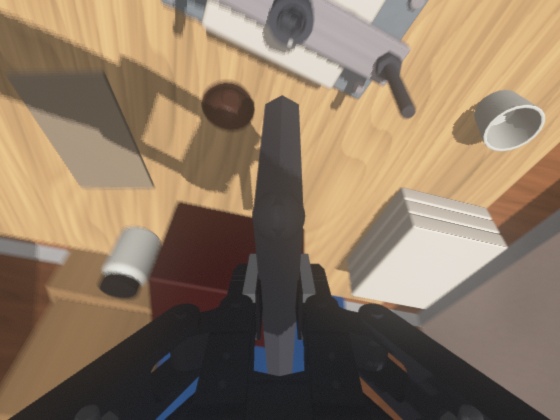

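The picture shows the key flipped, foot at (281,100), with the socket at (292,18) below and beyond it. I'll refit the key in the hand and re-measure the screw centre from this frame.

```bash
cat > refit.py <<'E'
from h import *
def refit(tag,save=False):
    L=toolcloud(tag)
    k=(abs(L[...,0])<.016)&(L[...,2]>-.08)&(L[...,2]<.045)&(L[...,1]<-.03)&(L[...,1]>-.12)
    x0=np.load('pics/keyT.npy'); x,r=fitkey(L[k],x0); E_,a,s,y=keyframe(x)
    print('key in tool',x[:3],np.degrees(x[3:]),'med',np.median(abs(r)),'foot',E_+.072*s)
    # direct: mean x of slices along the short arm
    Q=L[k]
    for lo in np.arange(-.03,.03,.02):
        j=(Q[:,2]>lo)&(Q[:,2]<lo+.02)
        if j.sum()>5: print('  slice z',round(lo+.01,3),Q[j].mean(0),(Q[j][:,0].min()+Q[j][:,0].max())/2)
    if save: np.save('pics/keyT.npy',x)
    return x
E
python3 - <<'E'
from refit import *
refit('w6')
c=cv2.imread('pics/w6.png')
cv2.imwrite('pics/w6c.png',cv2.resize(c[0:140,210:400],None,fx=4,fy=4,interpolation=cv2.INTER_CUBIC))
m=json.load(open('pics/w6m.json')); print('proj M',proj('wrist',M,m))
E
```

```text
key in tool [ 0.0001 -0.043  -0.0377] [27.59    1.4747] med 0.00045118343034047416 foot [ 0.0018 -0.0763  0.0261]
  slice z -0.02 [ 0.0007 -0.0606 -0.0207] 0.0006097524516954032
  slice z 0.0 [ 0.0013 -0.0707 -0.0006] 0.0011982147337239678
  slice z 0.02 [ 0.0015 -0.0788  0.0158] 0.0014967635934031369
proj M (array([292.2177,  19.3813]), np.float64(0.26385442528600755))
```

View pics/w6c.png

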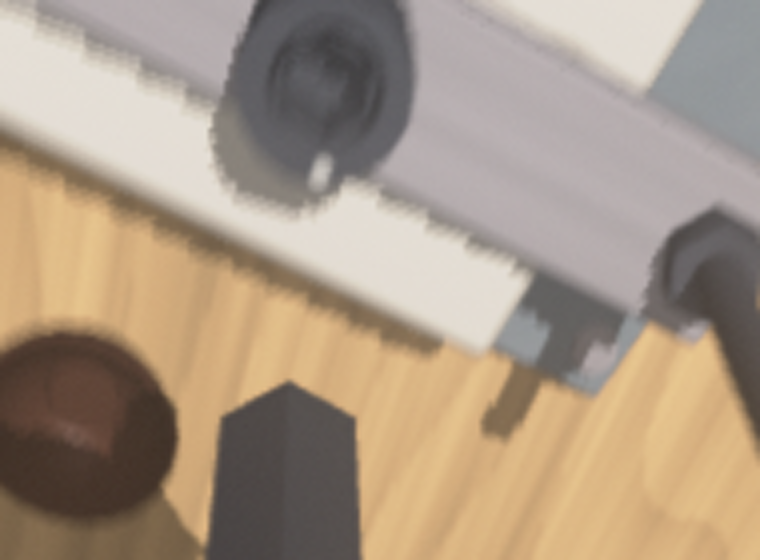

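Request:
send_rows([
  [[0.05,-0.32,0.51],[0.05,0.4,0.35]],
  [[0,-0.29,0.55],[0,0,0.08]],
  [[0,-0.29,0.55],[0,0,0.08]],
  [[0,-0.28,0.55],[0,0,0.08]],
  [[0,-0.28,0.55],[0,0,0.08]],
])

```text
time_s: 14.67
eef_pos: [0.552, -0.213, 0.2012]
tool_rot: [[0.974, 0.205, 0.098], [0.227, -0.865, -0.448], [-0.008, 0.459, -0.888]]
force: [0.2, -0.2, -5.0]
gripper_width: 0.0155
```

```bash
cat > go.py <<'E'
from refit import *
def go(foot,az=104,N=5,sig=0,show=True):
    s=arm.read_state(); az0,sig0,r0=keyangles(s); f0=state_key()[0]; print('t',s['time_s'],'key',az0,sig0,r0,'foot',f0,'F',np.array(s['force']),'Mo',np.array(s['moment']),'w',s['gripper_width'])
    p0=np.array(s['eef_pos']);R0=np.array(s['tool_rot']); Rend=toolfor(az,sig,[0,0,0])[1]; te=toolfor(az,sig,foot)[0]
    rv=R.from_matrix(R0.T@Rend).as_rotvec(); poses=[]
    E,Rk=keyRk();F=E+.072*Rk[:,1]
    for i in range(1,N+1):
        f=i/N; Rt=R0@R.from_rotvec(rv*f).as_matrix(); ft=f0+(np.array(foot)-f0)*f; poses.append((ft-Rt@F,Rt))
    if show: rows(poses)
E
python3 - <<'E'
from go import *
go([M[0],M[1],.112]); snap('w7')
E
```

```text
t 14.6667 key 103.76613771881033 0.15996188348592827 0.8230615308707174 foot [ 0.5407 -0.1586  0.1429] F [ 0.1697 -0.2294 -5.0046] Mo [ 0.616   0.1272 -0.0368] w 0.01548026491432914
[[[0.0,-0.08,0.19],[-0.01,-0.03,-0.03]],[[0.01,-0.08,0.19],[-0.01,-0.03,-0.03]],[[0.01,-0.08,0.19],[-0.01,-0.03,-0.03]],[[0.01,-0.08,0.19],[-0.01,-0.03,-0.03]],[[0.01,-0.08,0.19],[-0.01,-0.03,-0.03]]]
```

View pics/w7.png

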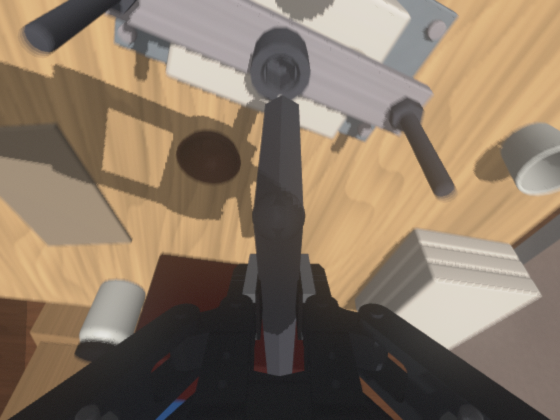

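Key and socket are lining up: the foot is at (281,100) and the socket at (279,70), still 47 mm below the foot. I'll descend to just above the mouth.

Request:
send_rows([
  [[0,-0.1,0.19],[0,-0.03,-0.03]],
  [[0.01,-0.1,0.19],[0,-0.03,-0.03]],
  [[0.01,-0.1,0.19],[0,-0.03,-0.03]],
  [[0.01,-0.1,0.18],[0,-0.03,-0.03]],
  [[0,0,0],[0,0,0]],
])

```text
time_s: 15.13
eef_pos: [0.5494, -0.2099, 0.1647]
tool_rot: [[0.973, 0.217, 0.076], [0.228, -0.866, -0.445], [-0.031, 0.451, -0.892]]
force: [-1.0, -0.0, -5.8]
gripper_width: 0.0153
```

```bash
python3 - <<'E'
from go import *
go([M[0],M[1],.100]); snap('w8'); refit('w8')
c=cv2.imread('pics/w8.png')
cv2.imwrite('pics/w8c.png',cv2.resize(c[40:160,200:380],None,fx=4.4,fy=4.4,interpolation=cv2.INTER_CUBIC))
m=json.load(open('pics/w8m.json')); print('proj M',proj('wrist',M,m)[0])
E
```

```text
t 15.1333 key 103.83101933368157 0.6966718802998 -0.5272523733886445 foot [ 0.5365 -0.1553  0.1069] F [-1.0284 -0.0106 -5.8446] Mo [ 0.6042  0.1013 -0.0159] w 0.015250801819187502
[[[0.02,0.02,0.06],[-0.03,0.03,0.01]],[[0.02,0.02,0.06],[-0.03,0.03,0.01]],[[0.02,0.02,0.06],[-0.03,0.03,0.01]],[[0.02,0.02,0.06],[-0.03,0.03,0.01]],[[0.02,0.02,0.06],[-0.03,0.03,0.01]]]
key in tool [ 0.0003 -0.0456 -0.034 ] [26.113   1.2496] med 0.0010381814340399615 foot [ 0.0018 -0.0773  0.0306]
  slice z -0.02 [ 0.0008 -0.0606 -0.0206] 0.0006834348390571086
  slice z 0.0 [ 0.0013 -0.0707 -0.0006] 0.0011540727194170202
  slice z 0.02 [ 0.0023 -0.0807  0.0182] 0.00418489702904458
proj M [286.5354 112.0052]
```

View pics/w8c.png

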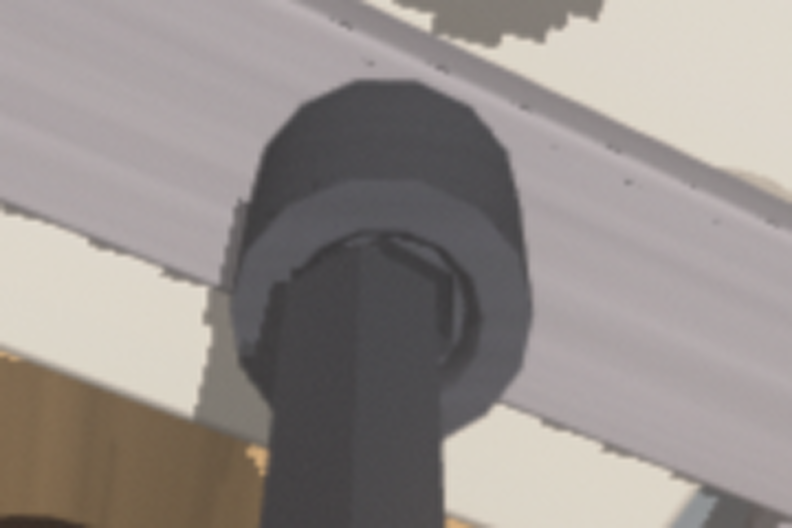

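Request:
send_rows([
  [[0.05,0.07,0.03],[-0.05,0.05,0]],
  [[0.05,0.06,0.03],[-0.05,0.05,0]],
  [[0.02,0.04,0.03],[-0.05,0.05,0]],
  [[0,0,0],[0,0,0]],
  [[0,0,0],[0,0,0]],
])

```text
time_s: 15.6
eef_pos: [0.5565, -0.216, 0.1689]
tool_rot: [[0.972, 0.213, 0.095], [0.233, -0.86, -0.455], [-0.015, 0.464, -0.886]]
force: [-0.1, -1.0, -4.2]
gripper_width: 0.0155
```

```bash
python3 - <<'E'
from go import *
go([M[0],M[1],.097])
E
```

```text
t 15.6 key 104.13628690193985 -0.18129070620475415 0.4013025610736611 foot [ 0.5444 -0.162   0.1103] F [-0.0643 -0.978  -4.1937] Mo [0.6093 0.1837 0.0071] w 0.015482394163478387
[[[-0.02,-0.05,0.08],[0.01,-0.02,0]],[[-0.02,-0.05,0.08],[0.01,-0.02,0]],[[-0.02,-0.05,0.08],[0.01,-0.02,0]],[[-0.02,-0.05,0.08],[0.01,-0.02,0]],[[-0.02,-0.05,0.08],[0.01,-0.02,0]]]
```

Request:
send_rows([
  [[-0.03,-0.05,0.1],[0,-0.02,0]],
  [[-0.03,-0.06,0.1],[0,-0.02,0]],
  [[-0.02,-0.06,0.1],[0,-0.02,0]],
  [[0,0,0],[0,0,0]],
  [[0,0,0],[0,0,0]],
])

```text
time_s: 16.02
eef_pos: [0.5535, -0.2163, 0.1578]
tool_rot: [[0.973, 0.213, 0.091], [0.231, -0.86, -0.456], [-0.018, 0.464, -0.885]]
force: [0.7, -0.5, -5.2]
gripper_width: 0.0154
```

```bash
python3 - <<'E'
from go import *
go([M[0],M[1],.092]); snap('w9')
c=cv2.imread('pics/w9.png')
cv2.imwrite('pics/w9c.png',cv2.resize(c[40:160,200:380],None,fx=4.4,fy=4.4,interpolation=cv2.INTER_CUBIC))
E
```

```text
t 16.0167 key 103.99406533246005 -0.18740515390203616 0.18955789948188673 foot [ 0.5414 -0.1624  0.0992] F [ 0.7206 -0.4676 -5.1799] Mo [0.6178 0.1126 0.0273] w 0.01539707866485857
[[[0,-0.03,0.04],[0.01,-0.01,0]],[[0,-0.03,0.04],[0.01,-0.01,0]],[[0,-0.03,0.04],[0.01,-0.01,0]],[[0,-0.03,0.04],[0.01,-0.01,0]],[[0,-0.03,0.04],[0.01,-0.01,0]]]
```

View pics/w9c.png

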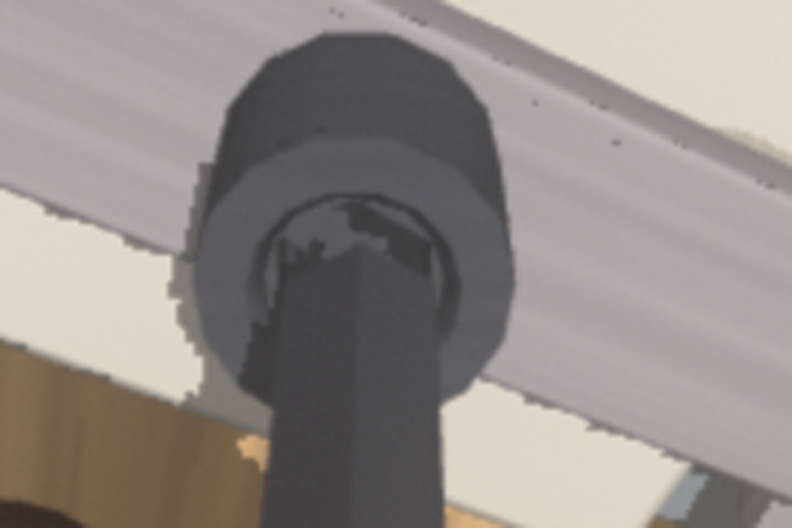

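```bash
python3 - <<'E'
from go import *
m=json.load(open('pics/w9m.json'))
s=arm.read_state();E,Rk=keyRk();Rt=np.array(s['tool_rot']);p=np.array(s['eef_pos'])
F=E+.072*Rk[:,1]; 
for nm,P in [('foot',F),('vertex',F-.0098*Rk[:,0]),('vertexplus',F+.0098*Rk[:,0])]: print(nm,proj('wrist',p+Rt@P,m)[0])
print('M',proj('wrist',M,m)[0])
im=cv2.imread('pics/w9.png'); big=cv2.resize(im,None,fx=5,fy=5,interpolation=cv2.INTER_CUBIC)
def dot(P,c): 
    u=proj('wrist',P,m)[0]; cv2.circle(big,tuple(int(round(v)) for v in (u+.5)*5),2,c,-1)
for t in np.linspace(0,2*np.pi,40): dot(M+.019*np.array([np.cos(t),np.sin(t),0]),(0,0,255))
dot(p+Rt@(F-.0098*Rk[:,0]),(0,255,0))
dot(M,(0,255,255))
for k in range(6):
    t=np.radians(60*k)
    dot(p+Rt@(F+.0098*(np.cos(t)*Rk[:,0]+np.sin(t)*Rk[:,2])),(0,255,0))
    t+=np.radians(-76); dot(M+[.0105*np.cos(t),.0105*np.sin(t),-.003],(255,0,0))
cv2.imwrite('pics/w9o.png',big[220:720,1050:1750])
E
```

```text
foot [281.1621 110.0384]
vertex [281.0382  91.9753]
vertexplus [281.2758 126.5999]
M [280.4034 105.2993]
```

View pics/w9o.png

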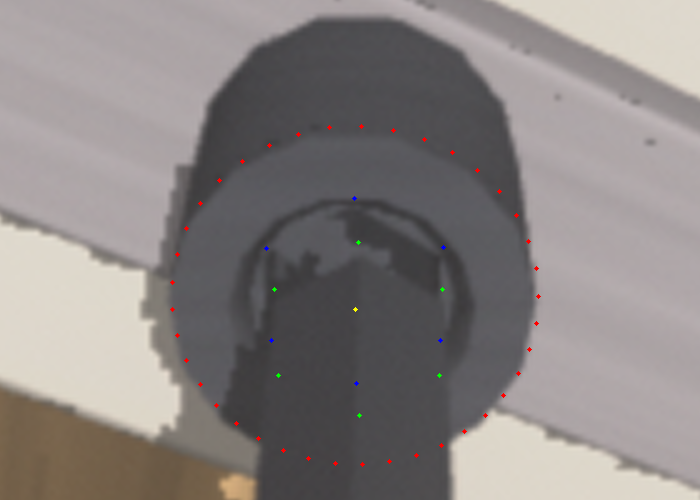

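```bash
python3 - <<'E'
from go import *
go([.5406,-.1607,.088])
E
```

```text
t 16.0667 key 103.99833198572144 -0.17552693757247392 0.17494639188294542 foot [ 0.5414 -0.1624  0.099 ] F [-0.8404  0.5969 -4.5769] Mo [0.6017 0.1256 0.057 ] w 0.01550541745673911
[[[0.0,-0.04,0.06],[0.01,-0.01,0]],[[0.0,-0.04,0.06],[0.01,-0.01,0]],[[0.0,-0.04,0.06],[0.01,-0.01,0]],[[0.0,-0.04,0.06],[0.01,-0.01,0]],[[0.0,-0.04,0.06],[0.01,-0.01,0]]]
```

Request:
send_rows([
  [[0,-0.06,0.02],[0,0,0]],
  [[0,-0.04,0.07],[0,0,0]],
  [[0,-0.04,0.07],[0,0,0]],
  [[0,-0.04,0.07],[0,0,0]],
  [[0,0,0],[0,0,0]],
])

```text
time_s: 16.48
eef_pos: [0.5529, -0.2149, 0.1488]
tool_rot: [[0.973, 0.213, 0.091], [0.231, -0.86, -0.456], [-0.019, 0.465, -0.885]]
force: [-0.4, -0.3, -4.5]
gripper_width: 0.0156
```

```bash
cat > look.py <<'E'
from go import *
def look(tag,foot):
    go(foot); snap(tag); m=json.load(open(f'pics/{tag}m.json'))
    s=arm.read_state();E,Rk=keyRk();Rt=np.array(s['tool_rot']);p=np.array(s['eef_pos']);F=E+.072*Rk[:,1]
    im=cv2.imread(f'pics/{tag}.png'); big=cv2.resize(im,None,fx=5,fy=5,interpolation=cv2.INTER_CUBIC)
    def dot(P,c): 
        u=proj('wrist',P,m)[0]; cv2.circle(big,tuple(int(round(v)) for v in (u+.5)*5),2,c,-1)
    for t in np.linspace(0,2*np.pi,40): dot(M+.019*np.array([np.cos(t),np.sin(t),0]),(0,0,255))
    for k in range(6):
        t=np.radians(60*k)
        dot(p+Rt@(F+.0098*(np.cos(t)*Rk[:,0]+np.sin(t)*Rk[:,2])),(0,255,0))
        t+=np.radians(-76); dot(M+[.0105*np.cos(t),.0105*np.sin(t),-.003],(255,0,0))
    cv2.imwrite(f'pics/{tag}o.png',big[220:820,1050:1750])
E
python3 -c "
from look import *
look('w10',[.5406,-.1607,.082])"
```

```text
t 16.4833 key 103.98685526602104 -0.22242415890673878 0.18273007232314045 foot [ 0.5408 -0.161   0.0901] F [-0.3608 -0.3453 -4.4913] Mo [0.6777 0.1704 0.0243] w 0.015565085749264712
[[[0.0,-0.03,0.05],[0.01,-0.01,-0.01]],[[0.0,-0.03,0.05],[0.01,-0.01,-0.01]],[[0.0,-0.03,0.05],[0.01,-0.01,-0.01]],[[0.0,-0.03,0.05],[0.01,-0.01,-0.01]],[[0.0,-0.03,0.05],[0.01,-0.01,-0.01]]]
```

View pics/w10o.png

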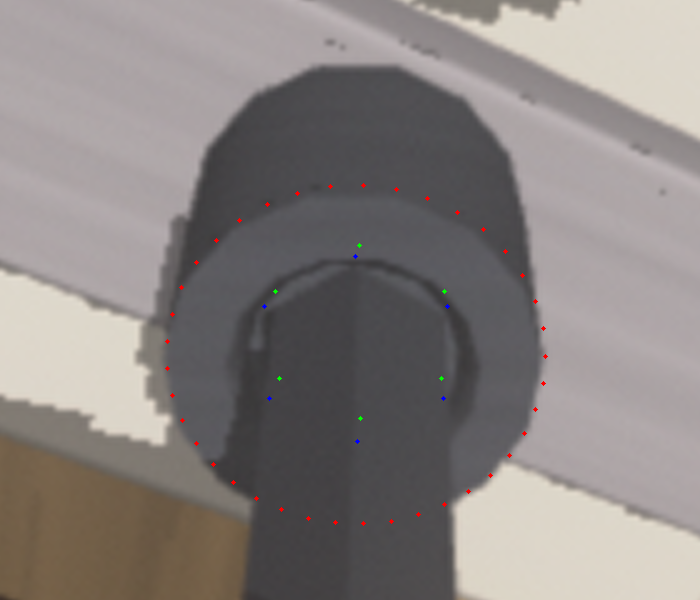

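Request:
send_rows([
  [[0,-0.03,0.06],[0,0,0]],
  [[0,-0.03,0.06],[0,0,0]],
  [[0,-0.03,0.06],[0,0,0]],
  [[0,-0.03,0.06],[0,0,0]],
  [[0,0,0],[0,0,0]],
])

```text
time_s: 16.95
eef_pos: [0.5528, -0.215, 0.14]
tool_rot: [[0.973, 0.213, 0.091], [0.231, -0.86, -0.456], [-0.018, 0.465, -0.885]]
force: [-0.4, 0.7, -5.0]
gripper_width: 0.0155
```

```bash
python3 -c "
from look import *
look('w11',[.5406,-.1607,.076])"
```

```text
t 16.95 key 103.98561633006366 -0.2102748495906147 0.19083028110592565 foot [ 0.5407 -0.1611  0.0813] F [-0.3954  0.7279 -4.9547] Mo [ 0.6149  0.1257 -0.0268] w 0.015540256911912851
[[[0.0,-0.02,0.03],[0.01,-0.01,-0.01]],[[0.0,-0.02,0.03],[0.01,-0.01,-0.01]],[[0.0,-0.02,0.03],[0.01,-0.01,-0.01]],[[0.0,-0.02,0.03],[0.01,-0.01,-0.01]],[[0.0,-0.02,0.03],[0.01,-0.01,-0.01]]]
```

View pics/w11o.png

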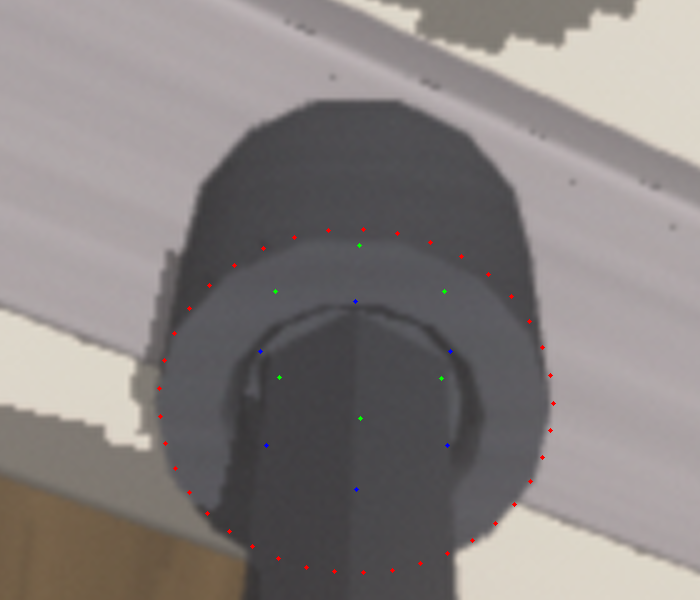

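The key is entering the socket, with the rim now hiding the foot and no extra force. I'll carry on down.

Request:
send_rows([
  [[0,-0.03,0.06],[0,0,0]],
  [[0,-0.03,0.06],[0,0,0]],
  [[0,-0.03,0.06],[0,0,0]],
  [[0,0,0],[0,0,0]],
  [[0,0,0],[0,0,0]],
])

```text
time_s: 17.42
eef_pos: [0.5529, -0.2152, 0.1337]
tool_rot: [[0.973, 0.212, 0.092], [0.231, -0.86, -0.456], [-0.018, 0.465, -0.885]]
force: [-0.9, -1.7, -4.4]
gripper_width: 0.0154
```

```bash
python3 -c "
from go import *
go([.5406,-.1607,.070])"
```

```text
t 17.4167 key 103.99451769524259 -0.22566460254164905 0.2134954680519986 foot [ 0.5409 -0.1613  0.075 ] F [-0.8883 -1.6879 -4.4335] Mo [0.5704 0.1063 0.0203] w 0.015401993176586956
[[[0.0,-0.02,0.03],[0.01,-0.01,-0.01]],[[0.0,-0.02,0.03],[0.01,-0.01,-0.01]],[[0.0,-0.02,0.03],[0.01,-0.01,-0.01]],[[0.0,-0.02,0.03],[0.01,-0.01,-0.01]],[[0.0,-0.02,0.03],[0.01,-0.01,-0.01]]]
```

Request:
send_rows([
  [[0,-0.04,0.06],[0,0,0]],
  [[0,-0.04,0.06],[0,0,0]],
  [[0,-0.03,0.06],[0,0,0]],
  [[0,0,0],[0,0,0]],
  [[0,0,0],[0,0,0]],
])

```text
time_s: 17.83
eef_pos: [0.5535, -0.2157, 0.1305]
tool_rot: [[0.973, 0.21, 0.094], [0.23, -0.858, -0.459], [-0.016, 0.468, -0.884]]
force: [-3.0, 1.0, -0.1]
gripper_width: 0.0151
```

```bash
python3 -c "
from go import *
go([.5406,-.1607,.066])"
```

```text
t 17.8333 key 103.95795890478806 -0.4354788394445914 0.35133575837383246 foot [ 0.5416 -0.162   0.0716] F [-2.9952  0.9893 -0.078 ] Mo [ 0.6492  0.6858 -0.0447] w 0.015140015675862727
[[[0,-0.02,0.03],[0.02,-0.01,-0.01]],[[0,-0.02,0.03],[0.02,-0.01,-0.01]],[[0,-0.02,0.03],[0.02,-0.01,-0.01]],[[0,-0.02,0.03],[0.02,-0.01,-0.01]],[[0,-0.02,0.03],[0.02,-0.01,-0.01]]]
```

Request:
send_rows([
  [[0.01,-0.03,0.08],[0,0,0]],
  [[0.01,-0.03,0.08],[0,0,0]],
  [[0.01,-0.03,0.08],[0,0,0]],
  [[0,-0.03,0.08],[0,0,0]],
  [[0,0,0],[0,0,0]],
])

```text
time_s: 18.25
eef_pos: [0.556, -0.2185, 0.1286]
tool_rot: [[0.973, 0.206, 0.1], [0.229, -0.855, -0.465], [-0.011, 0.476, -0.88]]
force: [-4.3, 3.4, -2.3]
gripper_width: 0.0155
```

```bash
python3 -c "
from go import *
go([.5406,-.1607,.066]); snap('s12','side'); snap('w12'); refit('w12')
c=cv2.imread('pics/s12.png'); d=cv2.imread('pics/w12.png')
cv2.imwrite('pics/s12c.png',np.hstack([cv2.resize(c[200:340,260:420],(400,350),interpolation=cv2.INTER_CUBIC),cv2.resize(d[40:215,180:380],(400,350),interpolation=cv2.INTER_CUBIC)]))
for k in ['key_elbow','key_foot','key_grip']: print(k,eyes.landmark_of('side',k)[:2])
ms=eyes.camera_model('side'); print(proj('side',[M[0],M[1],.144],ms)[0])"
```

```text
t 18.25 key 103.91176040038675 -0.9189287534879509 0.6246160486551923 foot [ 0.5446 -0.1652  0.0692] F [-4.3076  3.4422 -2.3365] Mo [ 1.2064  1.0257 -0.0759] w 0.015502846383754959
[[[-0.01,-0.04,0.01],[0.05,-0.03,-0.02]],[[-0.01,-0.04,0.01],[0.05,-0.03,-0.02]],[[-0.01,-0.04,0.01],[0.05,-0.03,-0.02]],[[-0.01,-0.04,0.01],[0.05,-0.03,-0.02]],[[-0.01,-0.04,0.01],[0.05,-0.03,-0.02]]]
key in tool [ 0.0003 -0.0488 -0.0285] [43.5693 -1.9986] med 0.004081005879019469 foot [-0.0015 -0.0984  0.0236]
  slice z -0.02 [-0.0007 -0.0634 -0.0206] -0.000701443734565689
  slice z 0.0 [-0.0006 -0.077  -0.0022] -7.839821606774738e-06
  slice z 0.02 [ 0.0001 -0.1064  0.0205] -1.5034367406279586e-06
key_elbow [{'pixel': [342.8, 241.5], 'p': 0.81}, {'pixel': [205.4, 217.9], 'p': 0.57}]
key_foot [{'pixel': [212.9, 204.6], 'p': 0.81}, {'pixel': [171.9, 191.9], 'p': 0.67}]
key_grip [{'pixel': [362.7, 258.9], 'p': 0.89}, {'pixel': [187.5, 220.5], 'p': 0.67}]
[340.4334 243.8543]
```

View pics/s12c.png

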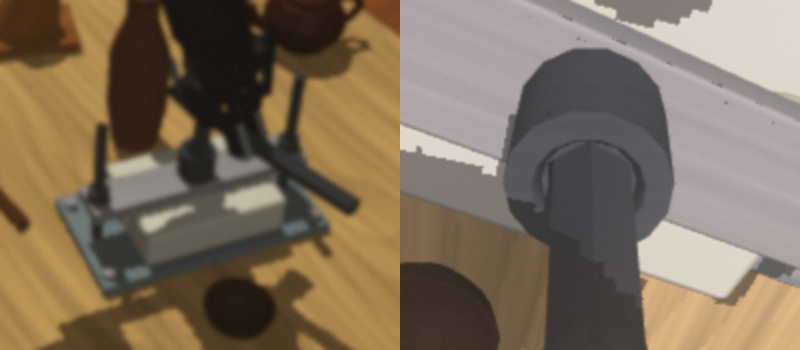

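```bash
cat >> refit.py <<'E'
def refit2(tag,zmax=-.0,verbose=True):
    # restrict to the part of key above the screw head
    L=toolcloud(tag); m=json.load(open(f'pics/{tag}m.json')); C=cloud('wrist',np.load(f'pics/{tag}d.npy'),m)
    k=(abs(L[...,0])<.016)&(L[...,2]>-.08)&(L[...,2]<zmax)&(L[...,1]<-.03)&(L[...,1]>-.1)&(C[...,2]>.1005)
    Q=L[k]; x,r=fitkey(Q,np.load('pics/keyT.npy')); E,a,s,y=keyframe(x)
    Tw=np.linalg.inv(np.array(m['camera_from_world'])); Rw=Tw[:3,:3]@TC[:3,:3].T; pw=Tw[:3,3]-Rw@TC[:3,3]
    Ew=pw+Rw@E; sw=Rw@s; aw=Rw@a
    print('n',len(Q),'E tool',x[:3],np.degrees(x[3:]),'med',np.median(abs(r)),'| elbow W',Ew,'foot W',Ew+.072*sw,'tilt deg',np.degrees(np.arccos(-sw[2])),'az a',np.degrees(np.arctan2(aw[1],aw[0])),'a pitch',np.degrees(np.arcsin(aw[2])))
    return Q,x
E
python3 - <<'E'
from refit import *
for t in ['w9','w10','w11','w12']:
    Q,x=refit2(t)
Q,x=refit2('w12',-.01)
E
```

```text
n 5714 E tool [ 0.0001 -0.0428 -0.0376] [28.4108  1.4362] med 0.0005120085205888806 | elbow W [ 0.5413 -0.1626  0.1713] foot W [ 0.5413 -0.1617  0.0993] tilt deg 0.6372959668849326 az a -75.9835337820904 a pitch -0.7129587242431408
n 5714 E tool [ 0.0001 -0.0428 -0.0376] [28.483   1.5936] med 0.0005214953157808514 | elbow W [ 0.5406 -0.1611  0.1622] foot W [ 0.5408 -0.1601  0.0902] tilt deg 0.7233498337121297 az a -75.91284245103192 a pitch -0.7490820024732575
n 5715 E tool [ 0.0001 -0.0428 -0.0376] [28.452   1.5188] med 0.0005097521884911849 | elbow W [ 0.5406 -0.1613  0.1534] foot W [ 0.5407 -0.1603  0.0814] tilt deg 0.6819424433567708 az a -75.95038086916698 a pitch -0.7317640152446724
n 6040 E tool [-0.0002 -0.0419 -0.0403] [32.4935 -1.0967] med 0.0004965883578139018 | elbow W [ 0.5433 -0.1643  0.1442] foot W [ 0.5402 -0.1598  0.0724] tilt deg 4.348893776949798 az a -77.38830152695755 a pitch -4.050905939440921
n 5815 E tool [-0.0002 -0.0418 -0.0403] [32.7998 -1.0777] med 0.0005038673081504477 | elbow W [ 0.5433 -0.1643  0.1442] foot W [ 0.5401 -0.1594  0.0724] tilt deg 4.6300562751992 az a -77.38672966216761 a pitch -4.357422877548105
```

The refit puts the foot at z = 0.0724 m, against a floor at 0.072 m, so the key is seated, though leaning about 4°. I'll straighten it slightly and then turn about the screw axis.

```bash
python3 - <<'E'
from go import *
Q,x=refit2('w12'); np.save('pics/keyT.npy',x)
go([.5406,-.1608,.0722],az=103.5,sig=.5,N=5)
E
```

```text
n 6040 E tool [-0.0002 -0.0419 -0.0403] [32.4935 -1.0967] med 0.0004965883578139018 | elbow W [ 0.5433 -0.1643  0.1442] foot W [ 0.5402 -0.1598  0.0724] tilt deg 4.348893776949798 az a -77.38830152695755 a pitch -4.050905939440921
t 18.5 key 102.7245541053639 4.070014342579683 -1.5956775183972067 foot [ 0.5401 -0.1596  0.0721] F [-5.7944  2.3345  2.5481] Mo [ 0.7819  0.9937 -0.11  ] w 0.015303529702885128
[[[0,0,-0.03],[-0.18,0.09,0.0]],[[0,0,-0.03],[-0.18,0.09,0.0]],[[0,0,-0.03],[-0.18,0.09,0.0]],[[0,0,-0.03],[-0.18,0.09,0.0]],[[0,0,-0.03],[-0.18,0.09,0.0]]]
```

Request:
send_rows([
  [[-0.01,0,-0.03],[-0.2,0.1,0]],
  [[-0.01,0,-0.03],[-0.2,0.1,0]],
  [[-0.01,0,-0.03],[-0.2,0.1,0]],
  [[0,0,-0.02],[-0.2,0.1,0]],
  [[0,0,0],[0,0,0]],
])

```text
time_s: 18.92
eef_pos: [0.5551, -0.2163, 0.1316]
tool_rot: [[0.969, 0.199, 0.143], [0.245, -0.826, -0.508], [0.017, 0.528, -0.849]]
force: [-3.5, 0.7, 1.7]
gripper_width: 0.0158
```

```bash
python3 - <<'E'
from go import *
snap('w13'); Q,x=refit2('w13'); np.save('pics/keyT.npy',x); st()
c=cv2.imread('pics/w13.png'); cv2.imwrite('pics/w13c.png',cv2.resize(c[40:240,160:400],None,fx=3,fy=3))
E
```

```text
n 6023 E tool [-0.0001 -0.0417 -0.0406] [32.8696 -1.1493] med 0.0004943112081172568 | elbow W [ 0.5411 -0.1615  0.1441] foot W [ 0.5407 -0.1604  0.0721] tilt deg 0.9021939226597413 az a -76.43117461174916 a pitch -0.9785238635067974
18.97 [ 0.5551 -0.2163  0.1315] F [-3.6904  2.25    0.583 ] w 0.0149 q [-0.2136  0.1339  1.6021 -0.5288  1.1773 -0.3059]
[[ 0.9695  0.1993  0.1426]
 [ 0.2446 -0.8261 -0.5077]
 [ 0.0166  0.5271 -0.8496]]
```

View pics/w13c.png

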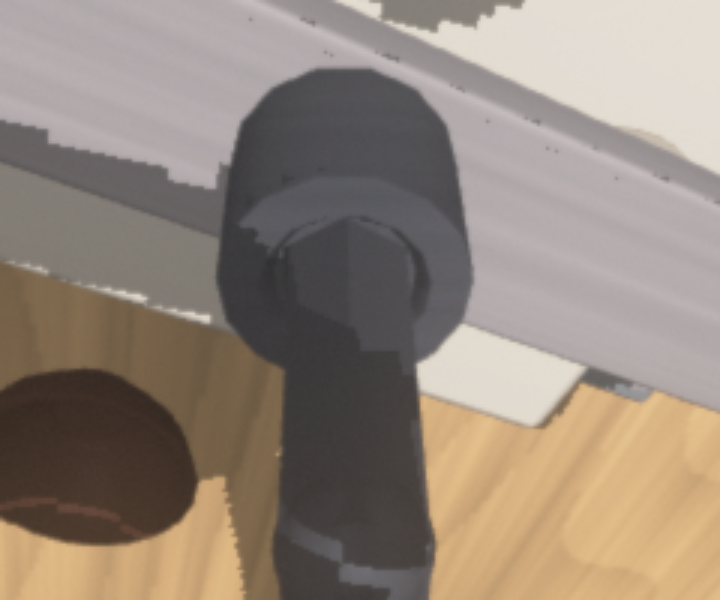

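```bash
cat > turn.py <<'E'
from go import *
def turn(deg,S=(.5407,-.1606),dz=0.0,dsig=0):
    s=arm.read_state(); p=np.array(s['eef_pos']);Rt=np.array(s['tool_rot']); Sv=np.array([S[0],S[1],p[2]])
    Rz=R.from_euler('z',np.radians(deg)).as_matrix(); t=Rt.T@((Rz-np.eye(3))@(p-Sv)+[0,0,dz])/.03; rv=Rt.T@np.array([0,0,np.radians(deg)])/np.radians(4)
    az,sg,r=keyangles(s); ft=state_key()[0]; E,Rk=keyRk()
    print('t',s['time_s'],'a az',az-180,'sig',sg,'roll',r,'foot',ft,'F',np.array(s['force']),'Mo',np.array(s['moment']),'w',s['gripper_width'],'q',np.array(s['joint_positions']))
    print('row',np.round(t,3),np.round(rv,3))
E
python3 -c "
from turn import *
turn(-4)"
```

```text
t 18.9667 a az -76.44840454745703 sig 1.0590325773603178 roll -0.023445242751054855 foot [ 0.5405 -0.1599  0.0721] F [-3.6904  2.25    0.583 ] Mo [ 0.8754  0.7857 -0.1066] w 0.01491460985583563 q [-0.2136  0.1339  1.6021 -0.5288  1.1773 -0.3059]
row [-0.134 -0.002 -0.004] [-0.017 -0.527  0.85 ]
```

Request:
send_rows([
  [[-0.13,0,0],[-0.02,-0.53,0.85]],
  [[-0.13,0,0],[-0.02,-0.53,0.85]],
  [[-0.13,0,0],[-0.02,-0.53,0.85]],
  [[-0.13,0,0],[-0.02,-0.53,0.85]],
  [[-0.13,0,0],[-0.02,-0.53,0.85]],
], force=110)

```text
time_s: 19.38
eef_pos: [0.5351, -0.2178, 0.1317]
tool_rot: [[0.994, -0.105, -0.045], [-0.112, -0.843, -0.527], [0.017, 0.528, -0.849]]
force: [-4.2, 1.6, 2.5]
gripper_width: 0.0148
```

```bash
python3 -c "
from turn import *
turn(-4)
snap('w14'); refit2('w14')
c=cv2.imread('pics/w14.png'); cv2.imwrite('pics/w14c.png',cv2.resize(c[40:240,160:400],None,fx=3,fy=3))"
```

```text
t 19.3833 a az -97.06433243345192 sig 0.9828666903105654 roll 0.02232894099831988 foot [ 0.5413 -0.16    0.0721] F [-4.2076  1.6388  2.5032] Mo [0.9381 0.6249 0.6959] w 0.014821294964908383 q [-0.1943  0.2197  1.5051 -0.5643  1.3823  0.0221]
row [-0.134 -0.001 -0.003] [-0.017 -0.528  0.849]
n 6019 E tool [-0.0009 -0.0417 -0.0405] [32.9636 -1.0331] med 0.0005039428859733488 | elbow W [ 0.5405 -0.1615  0.1441] foot W [ 0.5408 -0.1602  0.0722] tilt deg 0.9575916977889256 az a -96.99722175042224 a pitch -1.0271924862311894
```

View pics/w14c.png

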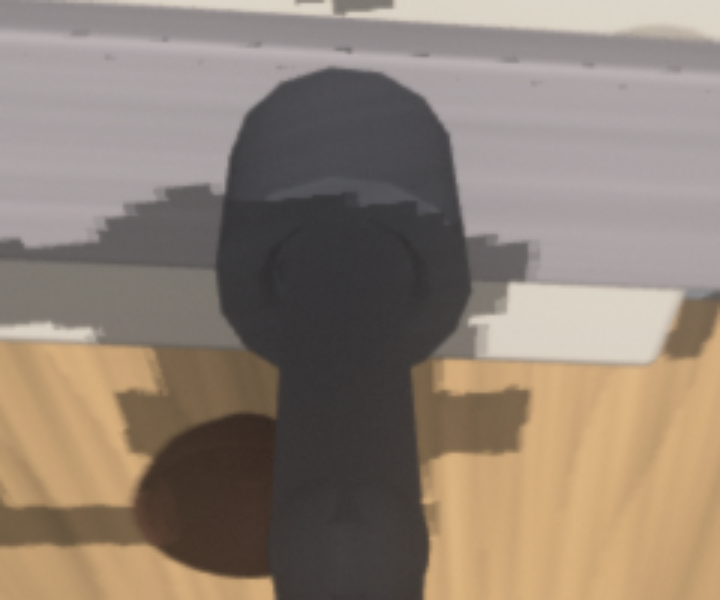

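The screw is turning: 20.6° so far, about 0.7 N m about z, and the key is still seated. I'll continue.

Request:
send_rows([
  [[-0.13,0,0],[-0.02,-0.53,0.85]],
  [[-0.13,0,0],[-0.02,-0.53,0.85]],
  [[-0.13,0,0],[-0.02,-0.53,0.85]],
  [[-0.13,0,0],[-0.02,-0.53,0.85]],
  [[-0.13,0,0],[-0.02,-0.53,0.85]],
])

```text
time_s: 19.85
eef_pos: [0.5164, -0.2127, 0.1318]
tool_rot: [[0.893, -0.388, -0.226], [-0.449, -0.754, -0.479], [0.015, 0.53, -0.848]]
force: [-5.4, 2.1, 1.1]
gripper_width: 0.0148
```

```bash
python3 -c "
from turn import *
turn(-4)"
```

```text
t 19.85 a az -117.28366437374541 sig 0.8721542615167934 roll -0.10933995644765025 foot [ 0.542  -0.1606  0.0721] F [-5.3892  2.0718  1.1326] Mo [0.9946 0.5591 0.7088] w 0.014832803343959214 q [-0.1974  0.3081  1.4001 -0.5403  1.5815  0.3076]
row [-0.134  0.    -0.002] [-0.015 -0.53   0.848]
```

Request:
send_rows([
  [[-0.13,0,0],[-0.02,-0.53,0.85]],
  [[-0.13,0,0],[-0.02,-0.53,0.85]],
  [[-0.13,0,0],[-0.02,-0.53,0.85]],
  [[-0.07,0,0],[-0.01,-0.26,0.42]],
  [[-0.07,0,0],[-0.01,-0.26,0.42]],
])

```text
time_s: 20.27
eef_pos: [0.5033, -0.204, 0.1319]
tool_rot: [[0.735, -0.58, -0.352], [-0.678, -0.618, -0.397], [0.013, 0.531, -0.848]]
force: [-5.5, 1.4, 2.1]
gripper_width: 0.0146
```

```bash
python3 -c "
from turn import *
turn(-4)"
```

```text
t 20.2667 a az -133.3201386420563 sig 0.8231037619145677 roll -0.22978789546997225 foot [ 0.5422 -0.161   0.0721] F [-5.4634  1.4075  2.1047] Mo [0.788  0.3616 0.6541] w 0.014610246472459884 q [-0.2133  0.3719  1.3206 -0.4876  1.7263  0.5274]
row [-0.133  0.001 -0.002] [-0.013 -0.531  0.848]
```

Request:
send_rows([
  [[-0.13,0,0],[-0.02,-0.53,0.85]],
  [[-0.07,0,0],[-0.01,-0.26,0.42]],
  [[-0.07,0,0],[-0.01,-0.26,0.42]],
  [[-0.07,0,0],[-0.01,-0.26,0.42]],
  [[-0.07,0,0],[-0.01,-0.26,0.42]],
])

```text
time_s: 20.68
eef_pos: [0.4955, -0.1955, 0.1319]
tool_rot: [[0.582, -0.694, -0.425], [-0.813, -0.488, -0.317], [0.012, 0.53, -0.848]]
force: [-5.5, 2.1, 1.3]
gripper_width: 0.0149
```

```bash
python3 -c "
from turn import *
turn(-4)"
```

```text
t 20.6833 a az -145.02589024266535 sig 0.8683194450107121 roll -0.2620179180642224 foot [ 0.5423 -0.1612  0.0723] F [-5.5423  2.1105  1.324 ] Mo [0.6545 0.2841 0.668 ] w 0.014891049826713739 q [-0.231   0.4116  1.2694 -0.432   1.819   0.6915]
row [-0.133  0.001 -0.001] [-0.012 -0.53   0.848]
```

Request:
send_rows([
  [[-0.07,0,0],[-0.01,-0.26,0.42]],
  [[-0.07,0,0],[-0.01,-0.26,0.42]],
  [[-0.07,0,0],[-0.01,-0.26,0.42]],
  [[-0.07,0,0],[-0.01,-0.26,0.42]],
  [[-0.07,0,0],[-0.01,-0.26,0.42]],
])

```text
time_s: 21.1
eef_pos: [0.4905, -0.1875, 0.1319]
tool_rot: [[0.438, -0.766, -0.471], [-0.899, -0.366, -0.241], [0.012, 0.529, -0.849]]
force: [-5.4, -0.2, 1.4]
gripper_width: 0.0147
```

```bash
python3 -c "
from turn import *
turn(-4); snap('w15'); refit2('w15'); snap('t15','top')
c=cv2.imread('pics/w15.png'); d=cv2.imread('pics/t15.png'); cv2.imwrite('pics/w15c.png',np.hstack([cv2.resize(c,(400,300)),cv2.resize(d[130:280,300:500],(400,300),interpolation=cv2.INTER_CUBIC)]))"
```

```text
t 21.1 a az -154.63285706822 sig 0.9483739441934328 roll -0.2644830452618215 foot [ 0.5424 -0.1615  0.0723] F [-5.4065 -0.1653  1.403 ] Mo [0.2774 0.21   0.9046] w 0.014694273295291275 q [-0.2486  0.4389  1.2334 -0.3763  1.8848  0.8311]
row [-0.133  0.001 -0.001] [-0.012 -0.529  0.849]
n 6009 E tool [-0.0008 -0.0418 -0.0404] [32.5853 -1.023 ] med 0.0004953596304082229 | elbow W [ 0.541  -0.1614  0.1442] foot W [ 0.5416 -0.1609  0.0722] tilt deg 0.47820632592488016 az a -154.5625104175625 a pitch -0.5883266425332387
```

View pics/w15c.png

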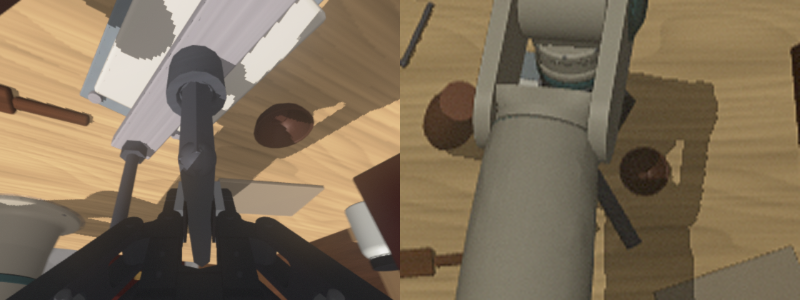

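Request:
send_rows([
  [[-0.1,0,0],[-0.01,-0.4,0.64]],
  [[-0.1,0,0],[-0.01,-0.4,0.64]],
  [[-0.1,0,0],[-0.01,-0.4,0.64]],
  [[0,0,0],[0,0,0]],
  [[0,0,0],[0,0,0]],
])

```text
time_s: 21.62
eef_pos: [0.4873, -0.1801, 0.1319]
tool_rot: [[0.299, -0.813, -0.5], [-0.954, -0.249, -0.165], [0.01, 0.527, -0.85]]
force: [-7.1, 4.6, 1.9]
gripper_width: 0.0149
```

```bash
python3 -c "
from turn import *
turn(-4); snap('w16'); refit2('w16')"
```

```text
t 21.6167 a az -163.23177653239034 sig 1.0707828563351856 roll -0.4323138627317993 foot [ 0.5426 -0.162   0.0724] F [-7.0831  4.6145  1.9435] Mo [0.6018 0.4223 0.7212] w 0.014946118061848304 q [-0.2676  0.4599  1.2051 -0.3174  1.9359  0.9583]
row [-0.132  0.002 -0.   ] [-0.01  -0.527  0.85 ]
n 5987 E tool [-0.0009 -0.0418 -0.0403] [32.5419 -1.0695] med 0.0004985179795488504 | elbow W [ 0.541  -0.1617  0.1442] foot W [ 0.5417 -0.1611  0.0722] tilt deg 0.6582303953514489 az a -163.19288958342105 a pitch -0.6681056631297388
```

```bash
python3 -c "
from h import *
c=cv2.imread('pics/w16.png'); p,d,m=snap('s16','side'); e=cv2.imread('pics/s16.png')
cv2.imwrite('pics/w16c.png',np.hstack([cv2.resize(c[40:220,160:400],(400,300),interpolation=cv2.INTER_CUBIC),cv2.resize(e[210:330,270:430],(400,300),interpolation=cv2.INTER_CUBIC)]))"
```

```text
(no output)
```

View pics/w16c.png

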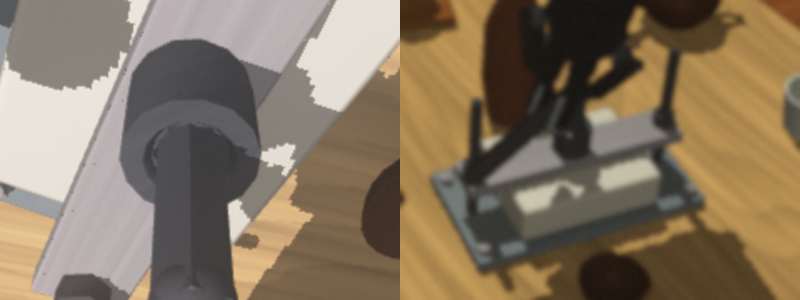

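```bash
python3 -c "
from h import *
e=cv2.imread('pics/s16.png'); cv2.imwrite('pics/s16c.png',cv2.resize(e[210:330,270:430],None,fx=5,fy=5,interpolation=cv2.INTER_CUBIC))
for az in (-140,-150,-163):
    a=np.array([np.cos(np.radians(az)),np.sin(np.radians(az)),-.01]); print(az,(proj('side',np.array([.541,-.1615,.144])+.168*a)[0]-[270,210])*5, (proj('side',np.array([.541,-.1615,.144]))[0]-[270,210])*5)
"
```

```text
-140 [262.1753 415.6676] [352.6714 169.0646]
-150 [197.9456 394.5238] [352.6714 169.0646]
-163 [124.6268 356.8098] [352.6714 169.0646]
```

View pics/s16c.png

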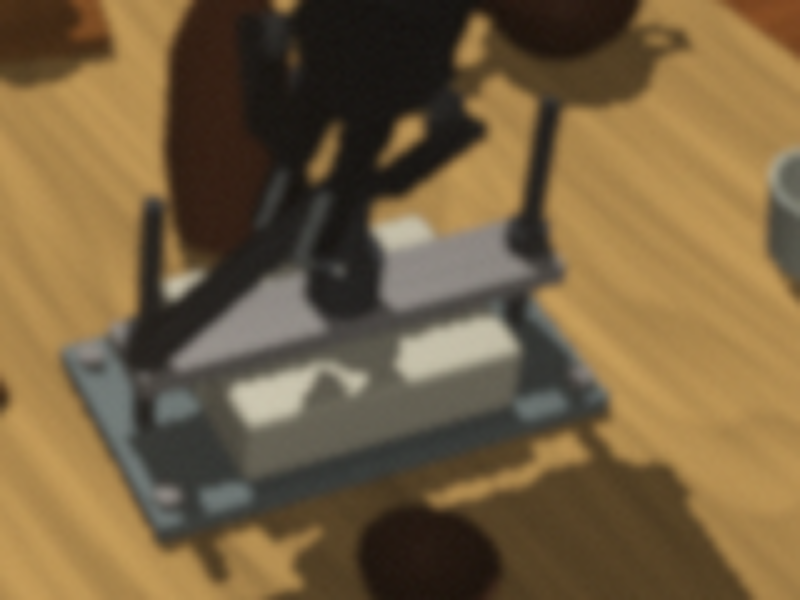

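```bash
python3 -c "
from h import *
P=onz('side',(270+338/5,210+268/5),.096);v=P-M;print(P,np.degrees(np.arctan2(v[1],v[0])),np.linalg.norm(v))
for az in range(-180,180,20):
    t=np.radians(az);print(az,(proj('side',M+.016*np.array([np.cos(t),np.sin(t),0]))[0]-[270,210])*5)
# initial side image mark
e=cv2.imread('pics/side0.png'); g=cv2.imread('pics/s12.png'); f=cv2.imread('pics/s16.png')
cv2.imwrite('pics/mk.png',np.hstack([cv2.resize(x[245:285,315:365],(260,208),interpolation=cv2.INTER_CUBIC) for x in (e,g,f)]))
print(proj('side',M+.016*np.array([np.cos(-1.31),np.sin(-1.31),0]))[0])
"
```

```text
[ 0.5278 -0.1742  0.096 ] -135.57417172900048 0.018108506811011695
-180 [317.3535 254.6827]
-160 [325.6359 260.666 ]
-140 [336.1721 264.5798]
-120 [347.6653 265.9264]
-100 [358.6866 264.5334]
-80 [367.868  260.5792]
-60 [374.0854 254.5666]
-40 [376.6022 247.2497]
-20 [375.1514 239.5293]
0 [369.9505 232.3356]
20 [361.6551 226.5172]
40 [351.2674 222.7475]
60 [340.0147 221.4568]
80 [329.2131 222.7914]
100 [320.1281 226.6   ]
120 [313.8386 232.4481]
140 [311.1149 239.6586]
160 [312.3208 247.3804]
[343.9432 261.8518]
```

View pics/mk.png

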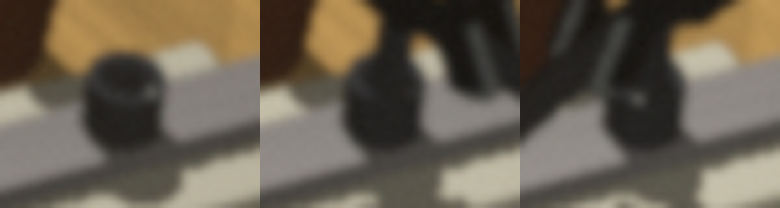

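Evidence from the side view: the white mark on the head moved from az ≈ -75° to ≈ -133°, about 58°, so the screw looks to be at or near its stop. The key is at about -160°, which means it is now over-twisted. I'll ease back a little and re-check.

Request:
send_rows([
  [[0.07,0,0],[0.01,0.26,-0.42]],
  [[0.07,0,0],[0.01,0.26,-0.42]],
  [[0.07,0,0],[0.01,0.26,-0.42]],
  [[0,0,0],[0,0,0]],
  [[0,0,0],[0,0,0]],
])

```text
time_s: 22.13
eef_pos: [0.4891, -0.1849, 0.1317]
tool_rot: [[0.404, -0.78, -0.478], [-0.915, -0.343, -0.215], [0.004, 0.524, -0.852]]
force: [-4.3, 3.8, 0.5]
gripper_width: 0.0148
```

```bash
cat >> turn.py <<'E'
def tq():
    s=arm.read_state(); p=np.array(s['eef_pos']);Rt=np.array(s['tool_rot']); W=p-.26*Rt[:,2]; r=W[:2]-np.array([.5407,-.1606]); F=np.array(s['force']); print('axis torque',s['moment'][2]+r[0]*F[1]-r[1]*F[0])
def mark(tag):
    snap(tag,'side'); e=cv2.imread(f'pics/{tag}.png'); cv2.imwrite(f'pics/{tag}c.png',cv2.resize(e[235:290,290:370],None,fx=10,fy=10,interpolation=cv2.INTER_CUBIC))
E
python3 -c "
from turn import *
turn(-4); tq(); mark('s17'); snap('w17'); refit2('w17')
for az in (-160,-150,-140,-130,-120,-75):
    t=np.radians(az);print(az,(proj('side',M+.016*np.array([np.cos(t),np.sin(t),0]))[0]-[290,235])*10)
"
```

```text
t 22.1333 a az -156.751587576151 sig 1.2872407592585273 roll -0.7610387569539057 foot [ 0.5421 -0.1602  0.0725] F [-4.2842  3.8359  0.4502] Mo [ 0.6723  0.06   -0.8378] w 0.014817383160838377 q [-0.2557  0.4422  1.2276 -0.3543  1.8982  0.8582]
row [-0.133 -0.001 -0.001] [-0.004 -0.524  0.852]
axis torque -0.42424340035730607
n 6000 E tool [ 0.0004 -0.0419 -0.0402] [32.4668 -0.9679] med 0.0004975397324734291 | elbow W [ 0.541  -0.1619  0.1442] foot W [ 0.5416 -0.1608  0.0722] tilt deg 0.9401843487524402 az a -156.67241957272213 a pitch -0.8066559090718824
-160 [451.2719 271.332 ]
-150 [461.3961 275.8394]
-140 [472.3442 279.1597]
-130 [483.7749 281.186 ]
-120 [495.3305 281.8528]
-75 [539.473  268.4862]
```

View pics/s17c.png

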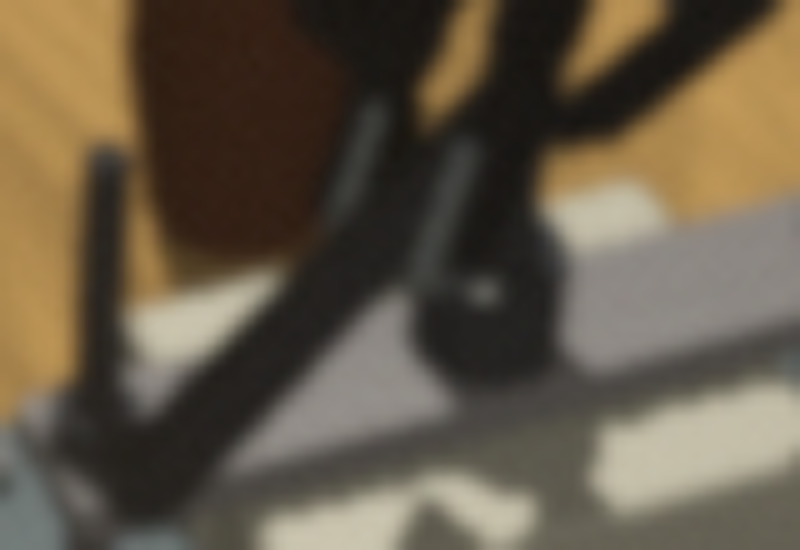

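Request:
send_rows([
  [[0.07,0,0],[0.01,0.26,-0.42]],
  [[0.07,0,0],[0.01,0.26,-0.42]],
  [[0.07,0,0],[0.01,0.26,-0.42]],
  [[0.07,0,0],[0.01,0.26,-0.42]],
  [[0,0,0],[0,0,0]],
])

```text
time_s: 22.65
eef_pos: [0.4928, -0.192, 0.1316]
tool_rot: [[0.53, -0.725, -0.441], [-0.848, -0.452, -0.276], [0.001, 0.52, -0.854]]
force: [-3.6, 2.8, 1.5]
gripper_width: 0.0147
```

```bash
python3 -c "
from turn import *
turn(-4); tq(); mark('s18'); snap('w18'); refit2('w18')
"
```

```text
t 22.65 a az -148.61446578288815 sig 1.500424639534671 roll -0.9268476651385038 foot [ 0.5419 -0.1598  0.0726] F [-3.6485  2.7765  1.4581] Mo [ 0.587   0.0998 -0.7299] w 0.014730259700499442 q [-0.2426  0.4191  1.2569 -0.3992  1.8443  0.7356]
row [-0.133 -0.001 -0.001] [-0.001 -0.52   0.854]
axis torque -0.3969807942567807
n 5973 E tool [ 0.0003 -0.0419 -0.0402] [32.3572 -0.8411] med 0.0004916794929461475 | elbow W [ 0.541  -0.162   0.1442] foot W [ 0.5415 -0.1607  0.0722] tilt deg 1.071374037570554 az a -148.5445510155819 a pitch -0.9180289915317913
```

View pics/s18c.png

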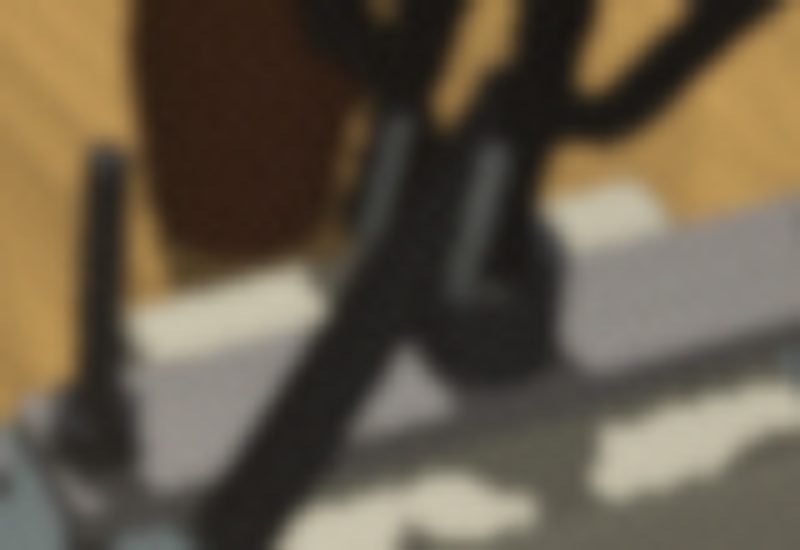

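View pics/w18.png

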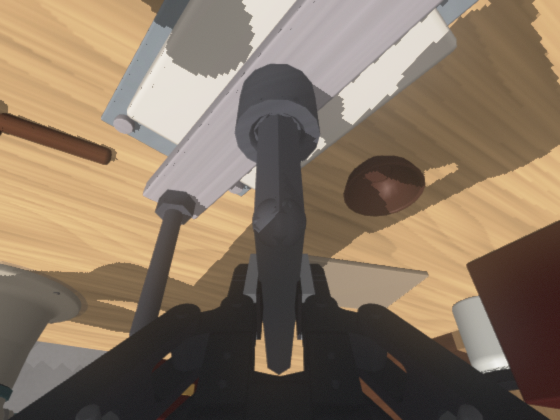

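```bash
python3 -c "
from h import *
ims=[]
for t in ('w13','w16','w17','w18'):
    m=json.load(open(f'pics/{t}m.json')); im=cv2.imread(f'pics/{t}.png'); b=cv2.resize(im[50:200,210:350],None,fx=2.8*1.0,fy=2.8,interpolation=cv2.INTER_CUBIC)
    ims.append(b); print(t,(proj('wrist',np.array([.5278,-.1742,.096]),m)[0]-[210,50])*2.8, [((proj('wrist',M+.016*np.array([np.cos(np.radians(z)),np.sin(np.radians(z)),0]),m)[0]-[210,50])*2.8).round().tolist() for z in (-75,-110,-130,-145)])
cv2.imwrite('pics/cmp.png',cv2.resize(np.vstack([np.hstack(ims[:2]),np.hstack(ims[2:])]),(784,600)))
print(ims[0].shape)
"
```

```text
w13 [ 89.4121 280.3913] [[184.0, 310.0], [130.0, 298.0], [105.0, 281.0], [92.0, 264.0]]
w16 [227.706  310.2762] [[279.0, 239.0], [255.0, 282.0], [230.0, 299.0], [208.0, 307.0]]
w17 [225.2634 313.9234] [[286.0, 248.0], [256.0, 288.0], [229.0, 303.0], [206.0, 309.0]]
w18 [211.309  317.2343] [[282.0, 258.0], [246.0, 295.0], [217.0, 307.0], [194.0, 310.0]]
(420, 392, 3)
```

View pics/cmp.png

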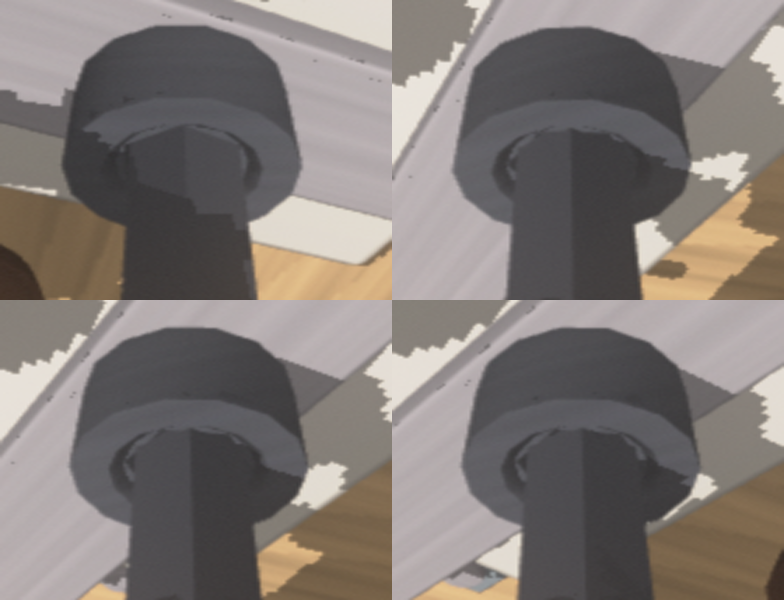

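```bash
python3 -c "
from h import *
ims=[]
for t in ('w11','w13','w15','w16','w17','w18'):
    m=json.load(open(f'pics/{t}m.json')); im=cv2.imread(f'pics/{t}.png'); u=proj('wrist',M,m)[0]; x,y=int(u[0]),int(u[1])
    b=cv2.resize(im[y-26:y+12,x-24:x+24],(264,209),interpolation=cv2.INTER_CUBIC); b=cv2.convertScaleAbs(b,alpha=2.0,beta=-40); cv2.putText(b,t,(3,14),0,.5,(0,255,255),1); ims.append(b)
cv2.imwrite('pics/cmp2.png',np.vstack([np.hstack(ims[:3]),np.hstack(ims[3:])]))
"
```

```text
(no output)
```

View pics/cmp2.png

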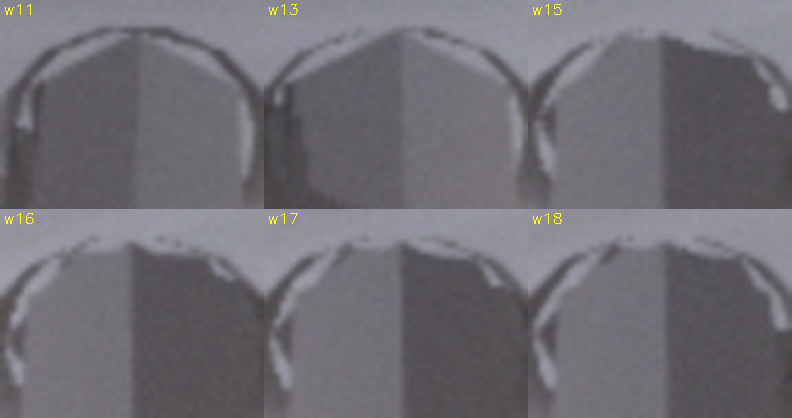

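```bash
cat > rect.py <<'E'
from h import *
def rect(tag,z=.095,r=.016,px=250,C=None):
    m=json.load(open(f'pics/{tag}m.json')); im=cv2.imread(f'pics/{tag}.png'); C=M if C is None else C
    yy,xx=np.indices((px,px)); X=C[0]+(px/2-yy)/(px/2)*r; Y=C[1]+(px/2-xx)/(px/2)*r  # up=+x world,left=+y
    T=np.array(m['camera_from_world']); P=np.stack([X,Y,np.full_like(X,z),np.ones_like(X)],-1)@T.T
    u=(P[...,0]/P[...,2]*m['fx']+m['cx']).astype(np.float32); v=(P[...,1]/P[...,2]*m['fy']+m['cy']).astype(np.float32)
    b=cv2.remap(im,u,v,cv2.INTER_CUBIC); b=cv2.convertScaleAbs(b,alpha=2.0,beta=-40)
    for k in range(0,360,30):
        t=np.radians(k); cv2.line(b,(int(px/2-px*.46*np.sin(t)),int(px/2-px*.46*np.cos(t))),(int(px/2-px*.5*np.sin(t)),int(px/2-px*.5*np.cos(t))),(0,255,0) if k else (0,0,255),1)
    cv2.putText(b,tag,(3,14),0,.5,(0,255,255),1); return b
def sheet(tags,out): 
    ims=[rect(t) for t in tags]; n=3
    while len(ims)%n: ims.append(np.zeros_like(ims[0]))
    cv2.imwrite(out,np.vstack([np.hstack(ims[i:i+n]) for i in range(0,len(ims),n)]))
E
python3 -c "
from rect import *
sheet(['w1','w13','w15','w16','w17','w18'],'pics/r1.png')"
```

```text
(no output)
```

View pics/r1.png

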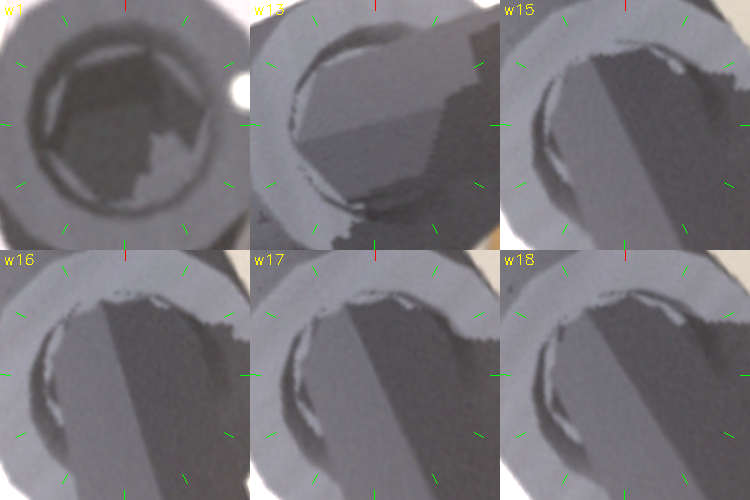

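The rectified views settle it. The socket's corners moved about 60° (from about -76° to about -137°) and stay there between w15 and w17, while the key over-twisted, so the screw is against its stop. To undo any creep from easing back, I'll give one last gentle clockwise push and then release.

Request:
send_rows([
  [[-0.07,0,0],[0,-0.26,0.43]],
  [[-0.07,0,0],[0,-0.26,0.43]],
  [[-0.07,0,0],[0,-0.26,0.43]],
  [[-0.07,0,0],[0,-0.26,0.43]],
  [[0,0,0],[0,0,0]],
])

```text
time_s: 23.17
eef_pos: [0.4895, -0.186, 0.1316]
tool_rot: [[0.403, -0.783, -0.474], [-0.915, -0.343, -0.213], [0.004, 0.52, -0.854]]
force: [-5.9, 3.2, 2.5]
gripper_width: 0.0147
```

```bash
python3 -c "
from turn import *
from rect import *
turn(-4); tq(); snap('w19'); refit2('w19')
ims=[rect(t,px=380,r=.0135) for t in ('w15','w16','w18','w19')]
cv2.imwrite('pics/r2.png',cv2.resize(np.vstack([np.hstack(ims[:2]),np.hstack(ims[2:])]),(600,600)))"
```

```text
t 23.1667 a az -156.82419479881898 sig 1.547150848548298 roll -0.7637709439699606 foot [ 0.5428 -0.1613  0.0726] F [-5.9217  3.209   2.5068] Mo [0.8143 0.4302 0.3973] w 0.01466887766668712 q [-0.2585  0.4413  1.2278 -0.3519  1.895   0.8574]
row [-0.133  0.001  0.   ] [-0.004 -0.52   0.854]
axis torque 0.8054960991497702
n 5974 E tool [-0.0008 -0.0419 -0.0402] [32.2604 -0.8858] med 0.0004963281513853659 | elbow W [ 0.5409 -0.162   0.1443] foot W [ 0.5416 -0.1609  0.0723] tilt deg 0.9462974245517463 az a -156.68881941313336 a pitch -0.8610265571453308
```

View pics/r2.png

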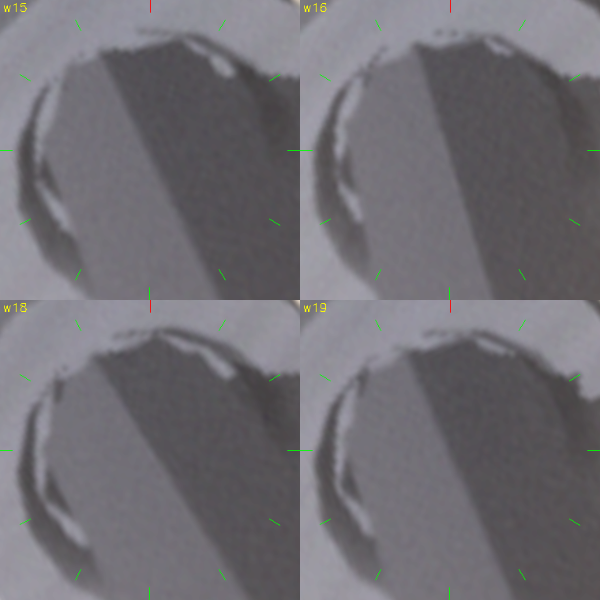

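The socket corner (dark triangle, lower left) is at az ≈ 105° now, against ≈ 101° at the stop, so easing back dragged the screw back a few degrees. I'll push it home again.

Request:
send_rows([
  [[-0.1,0,0],[0,-0.4,0.64]],
  [[-0.1,0,0],[0,-0.4,0.64]],
  [[-0.07,0,0],[0,-0.26,0.43]],
  [[-0.03,0,0],[0,-0.13,0.21]],
  [[-0.03,0,0],[0,-0.13,0.21]],
])

```text
time_s: 23.63
eef_pos: [0.4863, -0.1776, 0.1316]
tool_rot: [[0.241, -0.829, -0.505], [-0.971, -0.205, -0.128], [0.002, 0.521, -0.854]]
force: [-7.0, 3.5, 2.4]
gripper_width: 0.0148
```

```bash
python3 -c "
from turn import *
from rect import *
turn(-4); tq(); snap('w20'); refit2('w20')
ims=[rect(t,px=380,r=.0135) for t in ('w16','w20')]
cv2.imwrite('pics/r3.png',np.hstack(ims))"
```

```text
t 23.6333 a az -166.65045166457077 sig 1.4765723408199891 roll -0.844716714018671 foot [ 0.5429 -0.1623  0.0726] F [-6.9505  3.5368  2.424 ] Mo [0.4303 0.5116 1.3446] w 0.014826420054921139 q [-0.2795  0.4647  1.1971 -0.2859  1.9506  1.0059]
row [-0.133  0.003  0.001] [-0.002 -0.521  0.854]
axis torque 1.7291761649343487
n 5970 E tool [-0.0013 -0.0419 -0.0402] [32.2814 -1.0145] med 0.0004964658295853819 | elbow W [ 0.5409 -0.1621  0.1443] foot W [ 0.5417 -0.161   0.0723] tilt deg 1.0241950302142082 az a -166.58648182681046 a pitch -0.8121544456726075
```

View pics/r3.png

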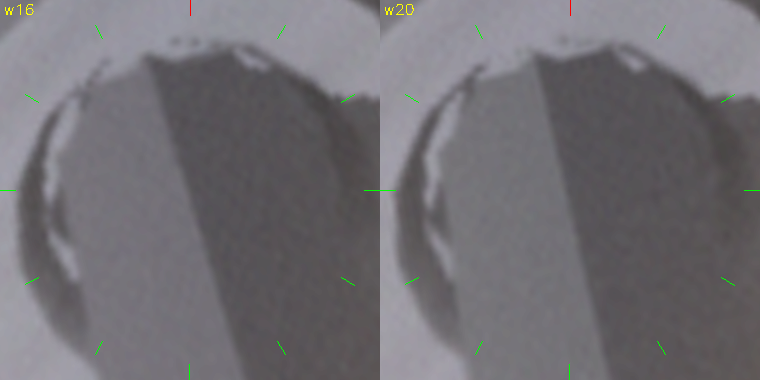

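Torque about the screw axis rose to 1.7 N m while the socket stayed put, so it is hard against the stop, with the foot at z = 0.0723 m. I'll let go.

Request:
send_rows([
  [[0,0,0],[0,0,0]],
  [[0,0,0],[0,0,0]],
  [[0,0,0],[0,0,0]],
  [[0,0,0],[0,0,0]],
  [[0,0,0],[0,0,0]],
], hand=-1)

```text
time_s: 24.1
eef_pos: [0.4881, -0.1795, 0.1313]
tool_rot: [[0.241, -0.832, -0.5], [-0.971, -0.202, -0.131], [0.007, 0.517, -0.856]]
force: [0.9, -0.4, 0.3]
gripper_width: 0.0747
```

Request:
send_rows([
  [[0,0,0],[0,0,0]],
  [[0,0,0],[0,0,0]],
  [[0,0,0],[0,0,0]],
  [[0,0,0],[0,0,0]],
  [[0,0,0],[0,0,0]],
])

```text
time_s: 24.52
eef_pos: [0.4885, -0.1799, 0.1316]
tool_rot: [[0.241, -0.832, -0.499], [-0.971, -0.202, -0.131], [0.008, 0.516, -0.857]]
force: [-0.2, -1.1, 0.9]
gripper_width: 0.0856
```

```bash
python3 -c "
from turn import *
from rect import *
st(); snap('w21'); refit2('w21')
cv2.imwrite('pics/r4.png',np.hstack([cv2.resize(cv2.imread('pics/w21.png'),(400,300)),cv2.resize(rect('w21',px=380,r=.0135),(300,300))]))"
```

```text
24.52 [ 0.4885 -0.1799  0.1316] F [-0.1624 -1.1447  0.8721] w 0.0856 q [-0.2812  0.4663  1.1934 -0.2881  1.9447  1.0067]
[[ 0.2406 -0.8325 -0.4991]
 [-0.9706 -0.2019 -0.1312]
 [ 0.0085  0.516  -0.8565]]
n 5684 E tool [-0.0045 -0.0401 -0.0386] [32.6857 -0.9346] med 0.0005016639211804768 | elbow W [ 0.5401 -0.1619  0.144 ] foot W [ 0.5418 -0.1611  0.0721] tilt deg 1.5282325860177068 az a -166.5595534713604 a pitch -1.5434502470572182
```

View pics/r4.png

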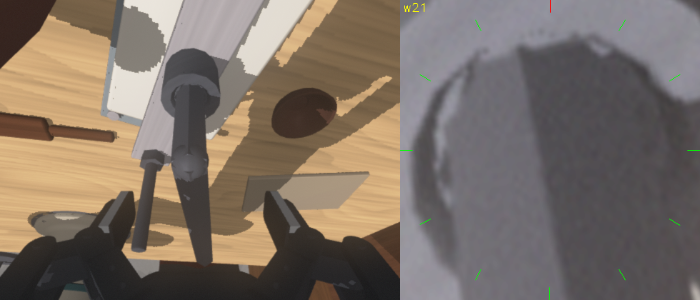

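The key stands alone and seated, 1.5° off vertical. I'll back straight off along the tool axis.

Request:
send_rows([
  [[0,0,-0.5],[0,0,0]],
  [[0,0,-0.8],[0,0,0]],
  [[0,0,-0.9],[0,0,0]],
  [[0,0,-0.9],[0,0,0]],
  [[0,0,-0.9],[0,0,0]],
])

```text
time_s: 24.98
eef_pos: [0.5466, -0.1636, 0.2319]
tool_rot: [[0.239, -0.826, -0.511], [-0.971, -0.202, -0.127], [0.001, 0.526, -0.85]]
force: [0.7, -0.1, 0.0]
gripper_width: 0.0858
```

```bash
python3 -c "
from turn import *
st(); snap('w22'); snap('s22','side'); snap('t22','top')
a=cv2.imread('pics/w22.png');b=cv2.imread('pics/s22.png')
cv2.imwrite('pics/r5.png',np.hstack([cv2.resize(a,(400,300)),cv2.resize(b[200:335,250:430],(400,300),interpolation=cv2.INTER_CUBIC)]))"
```

```text
24.98 [ 0.5466 -0.1636  0.2319] F [ 0.6501 -0.0594  0.0354] w 0.0858 q [-0.2362  0.5825  0.8383 -0.3052  2.2005  0.9738]
[[ 0.2387 -0.8258 -0.5109]
 [-0.9711 -0.2022 -0.1268]
 [ 0.0014  0.5264 -0.8502]]
```

View pics/r5.png

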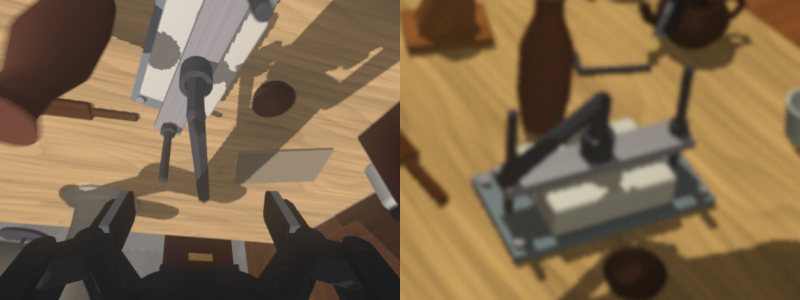

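Request:
send_rows([
  [[0.5,0,-0.3],[0,0,0]],
  [[0.9,0,-0.3],[0,0,0]],
  [[0.9,0,0],[0,0,0]],
  [[0.9,0,0],[0,0,0]],
  [[0.9,0,0],[0,0,0]],
])

```text
time_s: 25.55
eef_pos: [0.5859, -0.2794, 0.2443]
tool_rot: [[0.248, -0.822, -0.513], [-0.969, -0.211, -0.129], [-0.002, 0.529, -0.848]]
force: [-0.0, 0.6, -0.2]
gripper_width: 0.0851
```

```bash
python3 -c "
from turn import *
st(); p,d,m=snap('w23'); u=proj('wrist',M,m)[0]; print(u)
x,y=int(u[0]),int(u[1]); a=cv2.imread('pics/w23.png')
cv2.imwrite('pics/r6.png',np.hstack([cv2.resize(a,(400,300)),cv2.resize(a[max(0,y-35):y+25,max(0,x-40):x+40],(400,300),interpolation=cv2.INTER_CUBIC)]))"
```

```text
25.55 [ 0.5859 -0.2794  0.2443] F [-0.0165  0.6307 -0.207 ] w 0.0851 q [-0.3696  0.8387  0.4426 -0.4177  2.2866  0.7419]
[[ 0.2479 -0.8215 -0.5135]
 [-0.9688 -0.2115 -0.1294]
 [-0.0023  0.5295 -0.8483]]
[131.1924 117.888 ]
```

View pics/r6.png

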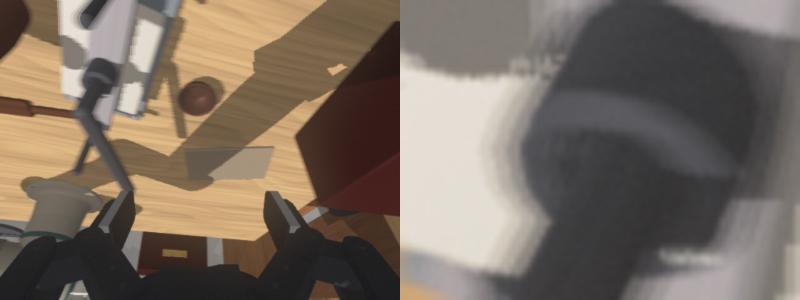

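```bash
python3 -c "
from turn import *
s=arm.read_state(); R0=np.array(s['tool_rot']); Rz=R.from_euler('z',np.radians(-40)).as_matrix()
plan([.50,-.30,.28],Rz@R0,n=10)"
```

```text
[[[-0.02,0.31,0.05],[0.0,-0.53,0.85]],[[0.0,0.31,0.05],[0.0,-0.53,0.85]],[[0.02,0.31,0.05],[0.0,-0.53,0.85]],[[0.04,0.31,0.04],[0.0,-0.53,0.85]],[[0.06,0.31,0.04],[0.0,-0.53,0.85]]]
[[[0.08,0.3,0.04],[0.0,-0.53,0.85]],[[0.1,0.3,0.04],[0.0,-0.53,0.85]],[[0.12,0.29,0.03],[0.0,-0.53,0.85]],[[0.14,0.28,0.03],[0.0,-0.53,0.85]],[[0.15,0.28,0.02],[0.0,-0.53,0.85]]]
```

Request:
send_rows([
  [[-0.02,0.31,0.05],[0,-0.53,0.85]],
  [[0,0.31,0.05],[0,-0.53,0.85]],
  [[0.02,0.31,0.05],[0,-0.53,0.85]],
  [[0.04,0.31,0.04],[0,-0.53,0.85]],
  [[0.06,0.31,0.04],[0,-0.53,0.85]],
])

```text
time_s: 26.02
eef_pos: [0.5396, -0.294, 0.2493]
tool_rot: [[-0.118, -0.831, -0.544], [-0.993, 0.095, 0.071], [-0.007, 0.548, -0.836]]
force: [-0.2, -0.3, 0.3]
gripper_width: 0.0853
```

Request:
send_rows([
  [[0.08,0.3,0.04],[0,-0.53,0.85]],
  [[0.1,0.3,0.04],[0,-0.53,0.85]],
  [[0.12,0.29,0.03],[0,-0.53,0.85]],
  [[0,0,0],[0,0,0]],
  [[0,0,0],[0,0,0]],
])

```text
time_s: 26.43
eef_pos: [0.5091, -0.3003, 0.2558]
tool_rot: [[-0.339, -0.781, -0.525], [-0.941, 0.279, 0.192], [-0.003, 0.559, -0.829]]
force: [-0.2, 0.6, 0.1]
gripper_width: 0.0857
```

```bash
python3 -c "
from turn import *
st(); p,d,m=snap('w24'); u=proj('wrist',M,m)[0]; print(u)
x,y=int(u[0]),int(u[1]); a=cv2.imread('pics/w24.png')
y0=max(0,y-35);x0=max(0,x-40);print(x0,y0,a[y0:y0+60,x0:x0+80].shape)
cv2.imwrite('pics/r7.png',np.hstack([cv2.resize(a,(400,300)),cv2.resize(a[y0:y0+60,x0:x0+80],(400,300),interpolation=cv2.INTER_CUBIC)]))"
```

```text
26.43 [ 0.5091 -0.3003  0.2558] F [-0.1746  0.6134  0.1191] w 0.0857 q [-0.5442  0.7387  0.5797 -0.1602  2.4007  1.2849]
[[-0.3386 -0.781  -0.5247]
 [-0.9409  0.2792  0.1916]
 [-0.0032  0.5586 -0.8294]]
[116.3139 106.5042]
76 71 (60, 80, 3)
```

View pics/r7.png

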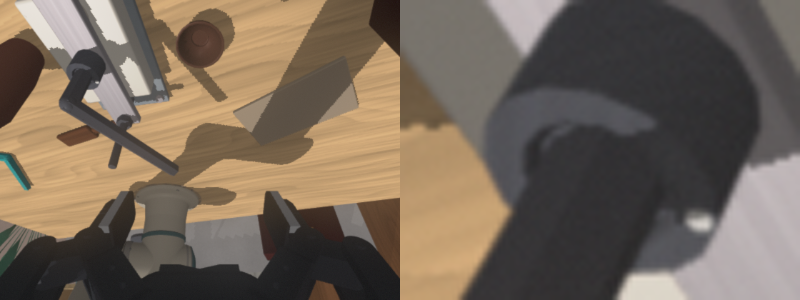

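Mark visible at (700,220) in the joint picture. I'll convert it to an azimuth.

```bash
python3 -c "
from turn import *
m=json.load(open('pics/w24m.json'))
px=(76+(699-400)/5,71+221/5); P=onz('wrist',px,.096,m); print(px,P)
# calibrate: head ellipse visible? use M and circle overlay
a=cv2.imread('pics/w24.png'); b=cv2.resize(a[55:140,60:150],None,fx=7,fy=7,interpolation=cv2.INTER_CUBIC)
def dot(P,c,r=2):
    u=proj('wrist',P,m)[0]; cv2.circle(b,tuple(int(round(v)) for v in ((u+.5-[60,55])*7)),r,c,-1)
for t in np.linspace(0,2*np.pi,60): dot(M+.019*np.array([np.cos(t),np.sin(t),0]),(0,0,255)); 
for z in (-120,-130,-140,-150): dot(M+.016*np.array([np.cos(np.radians(z)),np.sin(np.radians(z)),0]),(0,255,0) if z==-140 else (255,255,0),3)
cv2.imwrite('pics/r8.png',b)
v=P-M; print(np.degrees(np.arctan2(v[1],v[0])),np.linalg.norm(v))"
```

```text
(135.8, 115.2) [ 0.5276 -0.1713  0.096 ]
-143.3097404663953 0.016331605665517692
```

View pics/r8.png

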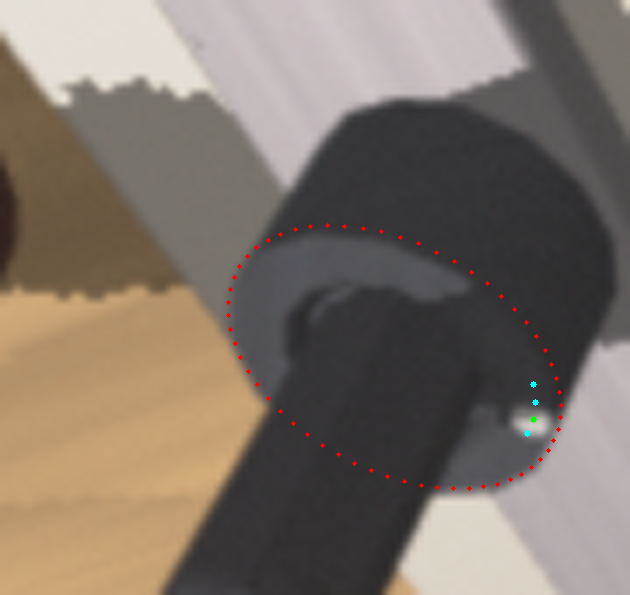

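The mark is now at az ≈ -142°, against -74° at the start: about 67° ± 2°. That is the whole travel available, so the screw is at its stop. Last check: the key's pose and the things around it.

```bash
python3 -c "
from turn import *
p,d,m=snap('s25','side'); p2,d2,m2=snap('t25','top')
for n,ks in (('side',['jar','dish','paddle','smallkey','key_elbow','key_grip']),):
    for k in ks: print(k,[(np.round(r['pixel'],1).tolist(),round(r['p'],2)) for r in eyes.landmark_of(n,k)][:2])
L=toolcloud('w24'); C=cloud('wrist',np.load('pics/w24d.npy'),json.load(open('pics/w24m.json')))
q=C[(C[...,2]>.13)&(C[...,2]<.17)&(C[...,0]>.35)&(C[...,0]<.56)&(abs(C[...,1]+.18)<.035)]
for lo in np.arange(.36,.56,.03):
    j=(q[:,0]>lo)&(q[:,0]<lo+.03)
    if j.sum()>10: print(round(lo,2),j.sum(),q[j].mean(0),q[j][:,2].max())
st()
cv2.imwrite('pics/r9.png',np.hstack([cv2.resize(p[:,:,::-1],(400,300)),cv2.resize(p2[:,:,::-1],(400,300))]))"
```

```text
jar [([314.2, 257.2], 0.66)]
dish [([337.9, 262.0], 0.68), ([352.7, 330.2], 0.62)]
paddle [([251.5, 273.3], 0.74)]
smallkey [([252.2, 274.1], 0.56), ([346.0, 235.5], 0.49)]
key_elbow [([208.2, 217.3], 0.92), ([339.6, 243.1], 0.75)]
key_grip [([322.3, 259.5], 0.96), ([187.1, 216.9], 0.72)]
0.36 44 [ 0.3858 -0.2105  0.155 ] 0.15756310711288252
0.39 386 [ 0.4071 -0.2084  0.1519] 0.1573829965231811
0.42 774 [ 0.4367 -0.1837  0.1496] 0.16175380022302824
0.45 640 [ 0.4654 -0.1907  0.1508] 0.15669031859445154
0.48 809 [ 0.4956 -0.1813  0.1505] 0.1564524963185145
0.51 1041 [ 0.5261 -0.1719  0.1497] 0.156676083661015
0.54 680 [ 0.5459 -0.166   0.1447] 0.15613255750032476
26.88 [ 0.51   -0.2997  0.2567] F [0.3086 0.4061 0.0042] w 0.0854 q [-0.5428  0.7391  0.5769 -0.1598  2.4015  1.2863]
[[-0.3384 -0.7819 -0.5236]
 [-0.941   0.2797  0.1905]
 [-0.0025  0.5572 -0.8304]]
```

View pics/r9.png

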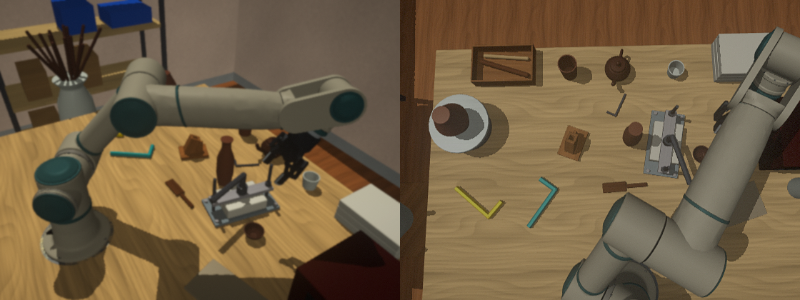

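The key is level and seated, the other objects sit at their starting pixels, and the arm is clear with no contact force. Handing in.

```bash
python3 -c "
from plant import arm
print(arm.close_job())"
```

```text
the job is handed in; nothing more can be done
None
```

The job is handed in at about 27 s. The big key is standing in the clamp screw by its short arm, the screw looks to be at its stop, and the arm is clear. No verdict was reported.

I pulled the dark key out of the block and flipped it. I lowered its short arm into the socket and turned the screw clockwise with the long arm to the stop. Then I opened the gripper and backed off.

**Last checks:**
- **Seating:** at release, the foot was at z ≈ 0.072 m, level with the socket floor, and the short arm leaned about 1.5°. After I backed off, the long arm was still about level.
- **Screw:** the white mark on the screw head moved about 67° ± 2° from its start. That is about the most travel there can be before the stop. On the last push the torque rose to about 1.7 N m without the socket moving.
- **Surroundings:** the jar, bowl, paddle and small key appear at their starting places in the side view to within about 3 pixels. The wrist force was about zero.

**What disagreed:**
- **Over-twist:** at the stop the key kept twisting in the socket, so its long arm now sits roughly 20° past the socket's own angle, more than the stated 8° of play.
- **Easing back:** my first attempt to ease the key back dragged the screw back by about 4–7°. I then pushed it fully home again before letting go.
- **Mark angle:** a side-camera reading taken mid-turn gave 54–58° for the mark. The closer wrist view after release gave 67°, and I relied on that one.

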